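# Cap the sample pots and shut them in the bench incubator

### The job

Close every open sample pot with one of the stopper lids, pressed down until its flange sits level on the rim, and stand all the capped pots upright inside the incubator. Then swing the incubator's cover over and press its front edge down until the catch snaps and holds it fully shut. Any lid fits any pot, a spare lid may stay behind, and the other things on the bench should be left where they are.

Things in the scene. Friction and masses are not known exactly. Their poses are not given: they have to be found in the camera images.
- pot0: open white plastic sample pot with tablets on its floor: round, 58 mm outside diameter, 50 mm tall, bore 52 mm, about 140 g, upright on the mat; two or three pots are present, an absent one reads None. Origin: centre of its underside; z up its axis
- pot1: open white plastic sample pot with tablets on its floor: round, 58 mm outside diameter, 50 mm tall, bore 52 mm, about 140 g, upright on the mat; two or three pots are present, an absent one reads None. Origin: centre of its underside; z up its axis
- pot2: open white plastic sample pot with tablets on its floor: round, 58 mm outside diameter, 50 mm tall, bore 52 mm, about 140 g, upright on the mat; two or three pots are present, an absent one reads None. Origin: centre of its underside; z up its axis
- lid0: stopper lid, fits any pot: black rubber plug 12 mm deep, 47 mm wide, tapered foot 41 mm, soft sealing bead 7 mm up; on it a cream flange 58 mm wide, 5 mm thick, and a round cream knob 22 mm wide, 22 mm tall; 39 mm tall in all, 80 g; stands on its plug on the mat. Origin: centre of the plug's foot; z up its axis.
- lid1: stopper lid like lid0. Laid on a pot, a lid stops on its bead, often aslant, the flange 5 to 8 mm above the rim; about 8 to 15 N down on the knob slides it home: flange level on the rim, lid origin 38 mm above the pot's origin, knob top 77 mm above the pot's underside
- lid2: stopper lid like lid0. Once home, a lid stays by friction (1 to 2 N pulls it out), so a capped pot is best carried by the pot's own wall
- case: bench incubator, fixed, left or right of the robot's centre line (mat on the other side): open-topped white box, 152 mm (x) by 252 mm (y), 90 mm high, walls and floor 6 mm, one plain chamber; blue front panel on its -x face, which looks roughly to the robot; a catch housing juts 28 mm from the front's middle. Three pots fit in a row, at y = -75, 0, 75 mm. Origin: centre of its underside; z up
- cover (a joint): angle of the incubator's hinged cover: 0 shut, 1.57 upright, 2.0 its stop; starts leaning back at 1.72 to 1.88 and stays. White frame with clear window, 152 x 252 x 8 mm, 0.35 kg. Damped: pushed from behind to below 1.1 rad it sinks by itself within 5 s, but stops at about 0.06, propped on the catch; 8 to 16 N down on its front edge snaps it past, and it is held at 0 (about 12 N to reopen)
- cover_hinge (a point): middle of the cover's hinge line, which runs along the case's y on the far rim, at case x = 76 mm, z = 90.5 mm; the cover opens upward and away from the robot, its free edge (152 mm from the hinge) then about 240 mm above the bench
- cover_press (a point): point on the cover's top face, 20 mm in from the middle of its front (free) edge: where to press it shut; 98.5 mm above the bench when shut
- mat: fixed flat pale blue mat 270 x 300 mm, 4 mm thick, on which the pots and lids start. Origin: centre of its underside
- beaker: bystander: small glass beaker 48 mm wide, 65 mm tall, between mat and incubator. Origin: centre of its underside
- reagent: bystander: amber bottle 38 mm wide, 90 mm tall, between mat and incubator. Origin: centre of its underside
- spatula: bystander: spatula 180 mm long lying at one side (origin under its middle, x along it, handle to -x). Origin: centre of its underside
- wash: bystander: white wash bottle with blue cap, 64 mm wide, 150 mm tall, at the back. Origin: centre of its underside
- timer: bystander: white timer 50 x 70 x 30 mm at the back. Origin: centre of its underside
- jar: bystander: white closed jar with blue cap 60 mm wide, 75 mm tall, at one side. Origin: centre of its underside

How it is judged:
By the outcome, as a careful person would: the job done as asked, in the order asked, and still so for the second after the job is handed in, with the robot touching nothing.
Of pot0, pot1, pot2 only 2 to 3 are there at a start; the rules pass over those that are not, and their reading is None.
At some moment in a run one of pot0, pot1, pot2, lid0, lid1, lid2 may be knocked a few centimetres aside while the robot is not near it.
It also fails if it takes over 210 s, if anything falls off the work surface, if the arm or the gripper's body presses on something with over 40 N, if the wrist force passes 120 N, or if a joint passes its speed limit or range.

### The arm

A 6-joint arm with a two-finger parallel gripper is mounted at the origin on the work surface. World frame = base frame: x ahead of the robot, y to its left, z up, the work surface at z = 0. Lengths are in m, angles in degrees, forces in N, time in s.
With the tool pointing down it reaches from about 0.4 to 0.825 m from the base axis. Payload 7 kg.
Tool frame: the origin (TCP) lies between the finger pads; the fingertips stand 19 mm ahead of it and the grasp point (between the pads) is the TCP; x points along the fingers, y is the direction in which the jaws open and shut, and the axes are right-handed (so a half turn about x gives the same grasp; the last joint's range is limited). The gripper opens to 88 mm and grips with 3 to 60 N. Pads are 19 mm wide; open, the fingers measure 130 mm over their backs; the gripper's body (78 mm by 193 mm) begins 47 mm behind the grasp point.
Start: joints at [-50.185, 20.546, 0.682, 0, -70.136, -16.507], TCP at [0.267, -0.62, 0.246] pointing down, gripper open.
Joint ranges: [-176.03, 176.03], [-82.01, 121.73], [-58.28, 71.71], [-173.87, 95.51], [-174.79, -0.11], [-173.66, 173.66]. Speed limits (degrees/s): [136.94, 136.94, 172.46, 180, 180, 180].

### API

Orientations are given as [roll, pitch, yaw] about the fixed x, y, z axes, in that order (R = Rz(yaw) Ry(pitch) Rx(roll)).
In Python, from plant import * gives the robot as it stands.
- The arm moves only by the tool step_arm, never from a script. Its argument "steps" is a list of rows, each a list of 2 entries, a list of its own where there are three numbers: the shift along the tool's x, y, z in units of 0.02 m (1.0 is 0.02 m), then the turn about the tool's x in units of 6 degrees (1.0 is 6 degrees). A call has 1 to 20 rows; each row shifts and turns the commanded pose from where the row before left it, along the tool's axes as they then stand; what a row does not reach is not made up. A row lasts 1/12 s, in which the tool goes at most 41.7 mm and 7.16 degrees, less where a joint would pass 70% of its speed; a pose out of reach is approached as far as the arm can. A call with a number of a shift or a turn outside -1 to 1 is refused whole. A call with a gripper value outside its range is refused whole. "fingers" is the closure, from 0 (fully open) to 1 (shut), set as the call begins (left out, the last holds). The fingers move at their own pace and stop on an object; "grip_force" is the grip in N (left out, the last holds). Time passes only in rows, so rows that do not move let the fingers close. It gives the time, the measured TCP pose, the force and the opening at its end, in the units of the state.
- get_state(): the state, without advancing time (a new reading comes with each control period).
- capture(name): name is "scene" or "side" or "wrist"; returns the picture (480x640x3 uint8, blue, green, red); there is no depth.
- camera_model(name): a dict with "intrinsics" (3x3 intrinsics, pixels), "rvec" (rotation vector, rad) and "tvec" (3), from world to camera coordinates, as OpenCV has them. Camera axes: x right, y down, z forward; pixel columns grow to the right and rows downward; lengths in m; the calibration is good to about 2 mm. A picture is of the moment at which its call begins: read the wrist's pose just before it. camera_model takes no time and is no camera call; for the wrist camera it gives the pose at the moment of the call.
- close_job(): hands the job in, once; it reports no verdict.
The state is a dict: "time_s": time; "joints": joint angles; "qd": joint speeds; "joint_torque": joint torques, N m; "tcp_pos": TCP position; "eef_rot": TCP orientation; "contact_force": force on the tool from outside, world axes, zero at the start; "moment": the same for the moment, N m; "gripper_width": finger opening in m.
Only numpy, scipy, OpenCV 4.12 (cv2) and the standard library are available. Lean on these libraries where they do the work, as an engineer would, in place of code of your own. Each camera call takes 0.05 s, during which the arm holds its last target.

## Working session

There is one attempt and no reset: what is moved stays moved. The work goes in short steps, Python scripts to look and compute and a tool call to move; the robot and the scene stay as the last step left them, time stands still between calls to the robot, and variables do not carry over. Pictures are saved under pics/ and viewed, and the job is handed in when it is done.

Besides the shell and the picture viewer there is one more tool, called by a JSON object that holds its "name" and its "arguments". step_arm: Moves the arm, as the interface text tells. Its arguments: {"type":"object","properties":{"steps":{"type":"array","items":{"type":"array"}},"fingers":{"type":"number"},"grip_force":{"type":"number"}},"required":["steps"]}

```bash
ls; mkdir -p pics
python3 - <<'E'
from plant import *
import cv2
s=get_state();print(s)
for n in["scene","side","wrist"]:
    m=camera_model(n);print(n,m)
    cv2.imwrite(f"pics/{n}0.png",capture(n))
E
```

```text
pics
{'time_s': 0.0, 'joints': array([-5.01859571e+01,  2.05899769e+01,  6.33258442e-01, -1.89920513e-02,
       -7.01350265e+01, -1.65073034e+01]), 'qd': array([ 0.01175183, -0.11424652, -0.01279745,  0.0427733 ,  0.02302155,
       -0.02597614]), 'joint_torque': array([ 1.42088484e-03, -5.82714593e+01,  2.93060911e+01,  6.99731067e+00,
        6.72025941e-03, -2.31981066e-04]), 'tcp_pos': array([ 0.26686175, -0.61951105,  0.24463875]), 'eef_rot': array([ 95.49647869,  89.90653341, 118.79675033]), 'contact_force': array([-0.04787199,  0.2190504 ,  0.60297156]), 'moment': array([-0.03272264,  0.03434825, -0.00790336]), 'gripper_width': 0.08759273458978982}
scene {'intrinsics': array([[624.65852772,   0.        , 327.76353171],
       [  0.        , 624.65852772, 245.18749181],
       [  0.        ,   0.        ,   1.        ]]), 'rvec': array([ 2.44797196,  0.8726319 , -0.25204408]), 'tvec': array([-0.46594827, -0.27611204,  1.77538993])}
side {'intrinsics': array([[494.27795024,   0.        , 317.02504701],
       [  0.        , 494.27795024, 234.60059493],
       [  0.        ,   0.        ,   1.        ]]), 'rvec': array([ 0.2078283 , -2.85835256,  1.15759591]), 'tvec': array([0.58759314, 0.1409577 , 1.1692317 ])}
wrist {'intrinsics': array([[331.31035266,   0.        , 315.83661744],
       [  0.        , 331.31035266, 242.47234156],
       [  0.        ,   0.        ,   1.        ]]), 'rvec': array([-1.62785466, -2.4750297 , -0.36205336]), 'tvec': array([ 0.67377451, -0.03524711,  0.39055976])}
```

View pics/scene0.png

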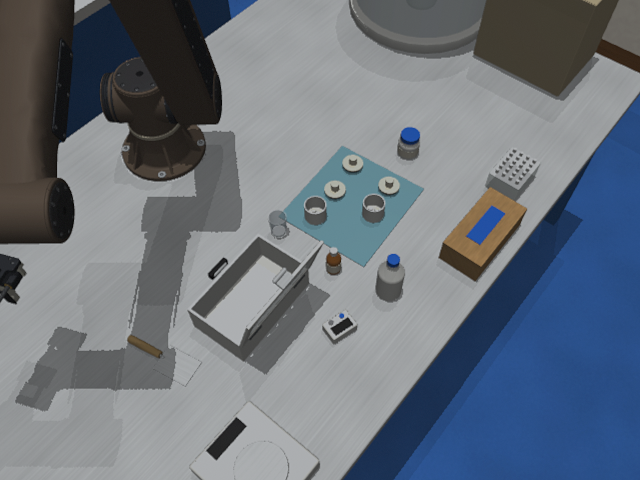

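View pics/side0.png

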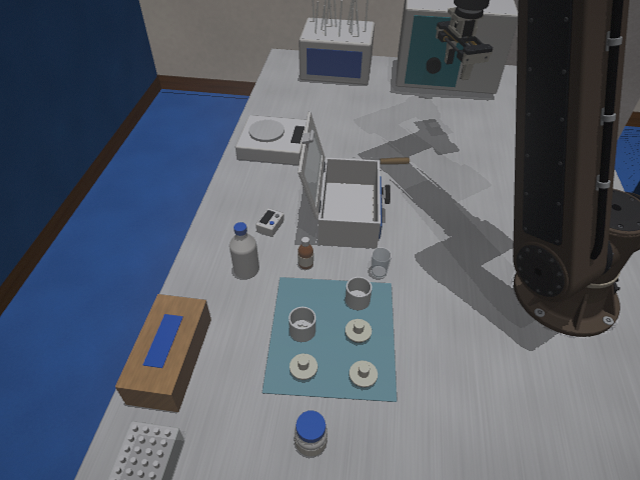

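View pics/wrist0.png

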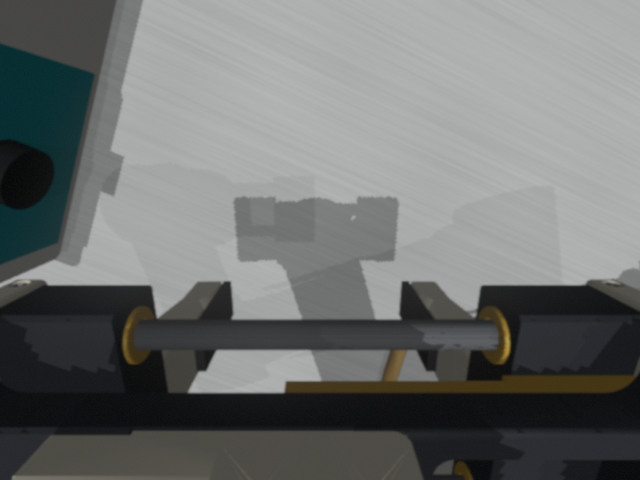

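The scene shows two pots (scene px ~(315,210), (373,207)), three lids (352,163), (335,188), (389,185), and the incubator open on the robot's right. I'll enlarge the crops to get exact pixels.

```bash
cat > h.py <<'E'
import numpy as np, cv2
from plant import *
def cm(n):
    m=camera_model(n);return np.array(m["intrinsics"]),np.array(m["rvec"],float),np.array(m["tvec"],float)
def ray(M,px):
    K,r,t=M;R=cv2.Rodrigues(r)[0];d=R.T@np.linalg.solve(K,[px[0],px[1],1.]);c=-R.T@t
    return c,d
def onz(M,px,z):
    c,d=ray(M,px);return c+d*(z-c[2])/d[2]
def proj(M,p):
    return cv2.projectPoints(np.array(p,float).reshape(-1,3),M[1],M[2],M[0],None)[0].reshape(-1,2)
def tri(M1,p1,M2,p2):
    c1,d1=ray(M1,p1);c2,d2=ray(M2,p2)
    d1=d1/np.linalg.norm(d1);d2=d2/np.linalg.norm(d2)
    a=np.linalg.lstsq(np.c_[d1,-d2],c2-c1,rcond=None)[0]
    P,Q=c1+a[0]*d1,c2+a[1]*d2
    return (P+Q)/2,np.linalg.norm(P-Q)
def circ(c,z,r,n=60):
    a=np.linspace(0,2*np.pi,n);return np.c_[c[0]+r*np.cos(a),c[1]+r*np.sin(a),0*a+z]
def crop(im,x,y,w,h,k,f):
    cv2.imwrite(f,cv2.resize(im[y:y+h,x:x+w],None,fx=k,fy=k,interpolation=cv2.INTER_CUBIC))
E
python3 - <<'E'
from h import *
a=cv2.imread("pics/scene0.png");b=cv2.imread("pics/side0.png")
crop(a,260,130,190,142,4.2,"pics/a1.png")
crop(b,255,265,160,150,4,"pics/b1.png")
crop(a,180,220,160,142,4,"pics/a2.png")
crop(b,290,105,120,150,4,"pics/b2.png")
E
```

```text
(no output)
```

View pics/a1.png

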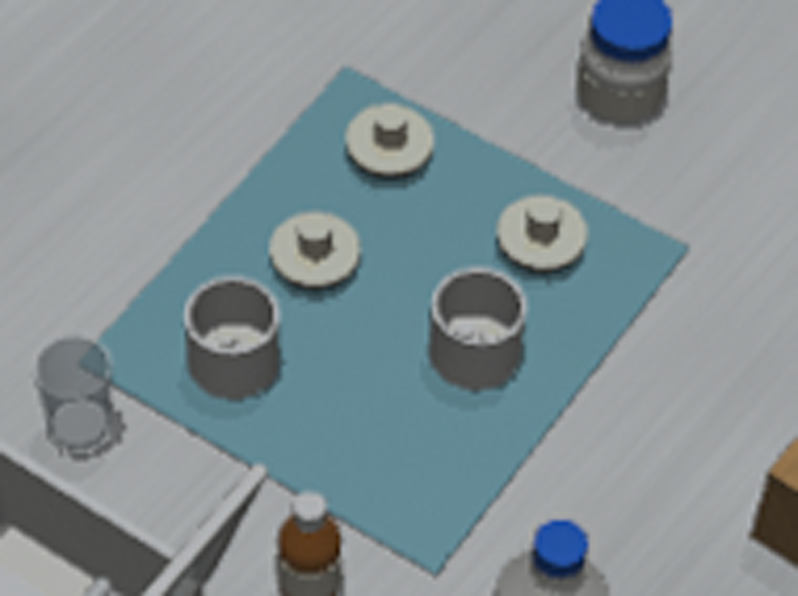

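View pics/b1.png

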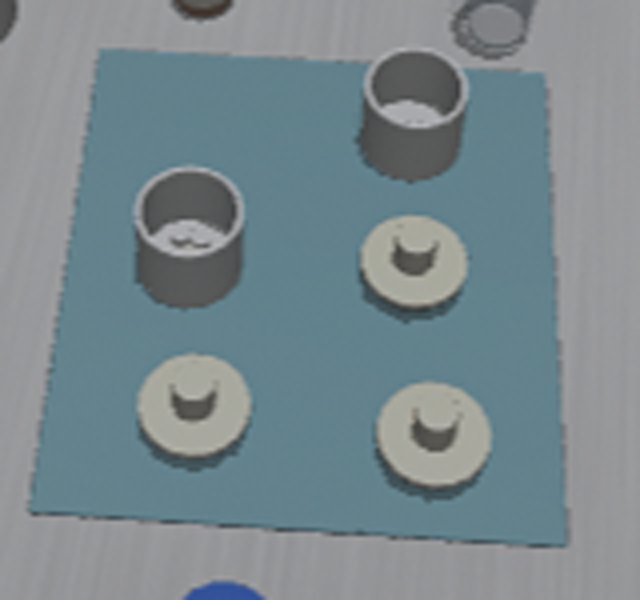

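View pics/a2.png

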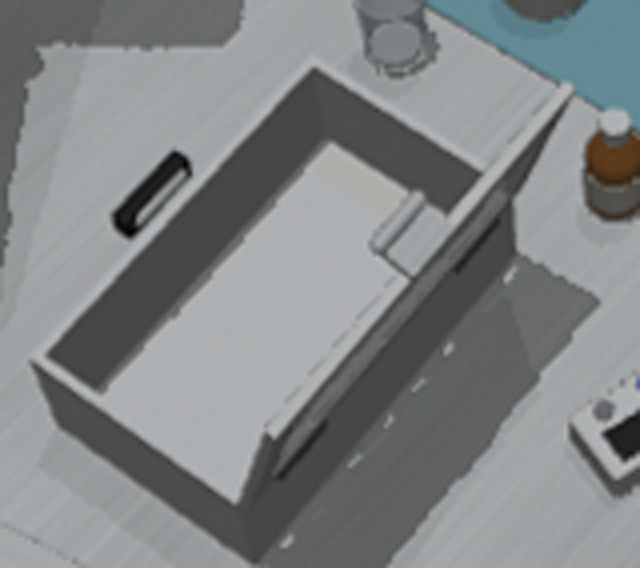

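View pics/b2.png

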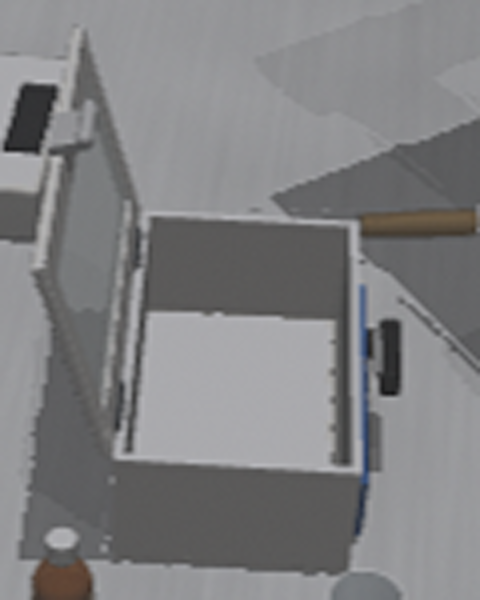

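Run:
```python
from h import *
S=cm("scene");D=cm("side")
f=lambda p:(p[0]/4.2+260,p[1]/4.2+130)
g=lambda p:(p[0]/4+255,p[1]/4+265)
f2=lambda p:(p[0]/4+180,p[1]/4+220)
g2=lambda p:(p[0]/4+290,p[1]/4+105)
for n,p,q,z in [("potA",(232,315),(416,88),.054),("potB",(479,310),(189,210),.054),("lidA",(315,249),(414,260),.021),("lidB",(543,232),(194,405),.021),("lidC",(390,140),(433,434),.021)]:
    print(n,onz(S,f(p),z).round(4),onz(D,g(q),z).round(4),tri(S,f(p),D,g(q)))
print("scene rim",[onz(S,f2(p),.09).round(4)[:2] for p in [(38,360),(313,68)]])
print("side rim FR BR.. ",[onz(D,g2(p),.09).round(4)[:2] for p in [(360,222),(362,470),(115,458),(145,215)]])
print("mat",[onz(S,f(p),.004).round(4)[:2] for p in [(345,66),(688,247),(437,575)]],[onz(D,g(p),.004).round(4)[:2] for p in [(100,48),(545,72),(567,546),(30,513)]])
print("beaker top",onz(D,(380,252),.065),onz(S,f((73,360)),.065), "base",onz(D,(378,271),.0))
print("reagent top",onz(D,(306,241),.09),onz(S,f((308,507)),.09))
```

```text
potA [0.487  0.0894 0.054 ] [0.4849 0.0925 0.054 ] (array([0.48533366, 0.09074296, 0.05145728]), np.float64(0.0008574355269449387))
potB [0.6015 0.1879 0.054 ] [0.598  0.1924 0.054 ] (array([0.59921941, 0.19009635, 0.05010155]), np.float64(0.0016602441703105462))
lidA [0.4789 0.1807 0.021 ] [0.4761 0.1843 0.021 ] (array([0.47671044, 0.18252973, 0.01780241]), np.float64(0.0013896821308395056))
lidB [0.5833 0.2836 0.021 ] [0.5801 0.2876 0.021 ] (array([0.58117963, 0.28592297, 0.01733268]), np.float64(0.0014118345756935894))
lidC [0.4608 0.2816 0.021 ] [0.4577 0.2861 0.021 ] (array([0.45818636, 0.28416239, 0.01697169]), np.float64(0.001225126084602669))
scene rim [array([ 0.4719, -0.3321]), array([ 0.4587, -0.0904])]
side rim FR BR..  [array([ 0.4647, -0.3323]), array([ 0.4497, -0.0852]), array([ 0.6004, -0.0735]), array([ 0.614, -0.318])]
mat [array([0.3892, 0.3247]), array([0.6563, 0.3446]), array([0.6799, 0.0474])] [array([0.6771, 0.0504]), array([0.4095, 0.0296]), array([0.3869, 0.3277]), array([0.6534, 0.3492])]
beaker top [ 0.4444754  -0.01075607  0.065     ] [ 0.43982047 -0.00234804  0.065     ] base [ 0.44300014 -0.00661745  0.        ]
reagent top [0.61984321 0.0027749  0.09      ] [ 0.62349854 -0.00603521  0.09      ]
```

```bash
cat >> h.py <<'E'
from scipy.spatial.transform import Rotation as Ro
def Rt(s): return Ro.from_euler("xyz",s["eef_rot"],degrees=True).as_matrix()
def go(target,s=None):
    s=s or get_state();R=Rt(s);d=R.T@(np.array(target)-s["tcp_pos"]);return d/0.02
E
python3 - <<'E'
from h import *
s=get_state();R=Rt(s);print(R.round(3));
print("jaw yaw",np.degrees(np.arctan2(R[1,1],R[0,1])))
M=cm("wrist");Rc=cv2.Rodrigues(M[1])[0];c=-Rc.T@M[2];print("cam in tool",R.T@(c-s["tcp_pos"]), (Rc@R).round(2))
E
```

```text
[[-0.001 -0.396  0.918]
 [ 0.001  0.918  0.396]
 [-1.     0.001 -0.   ]]
jaw yaw 113.30486488669617
cam in tool [-0.13849322  0.00028995 -0.07720172] [[-0.    1.   -0.  ]
 [-0.29  0.    0.96]
 [ 0.96  0.    0.29]]
```

{"name": "step_arm", "arguments": {"steps": [[[-0.3,0,0],0.83],[[-0.3,0,0],0.83],[[-0.3,0,0],0.83],[[-0.3,0,0],0.84],[[0,0.95,0.28],0],[[0,0.95,0.28],0],[[0,0.95,0.28],0],[[0,0.95,0.28],0],[[0,0.95,0.28],0],[[0,0.95,0.28],0],[[0,0.95,0.28],0],[[0,0.95,0.28],0],[[0,0.95,0.28],0],[[0,0.95,0.28],0],[[0,0.95,0.28],0],[[0,0.95,0.28],0],[[0,0.95,0.28],0],[[0,0.95,0.28],0],[[0,0.95,0.28],0],[[0,0.95,0.28],0]], "fingers": 0.45, "grip_force": 15}}

```text
time_s: 1.82
tcp_pos: [0.3388, -0.3102, 0.2694]
eef_rot: [127.6, 90.0, 131.0]
contact_force: [-0.4, -0.3, -1.0]
gripper_width: 0.0481
```

Run:
```python
from h import *
cv2.imwrite("pics/w1.png",capture("wrist"))
```

```text
(no output)
```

View pics/w1.png

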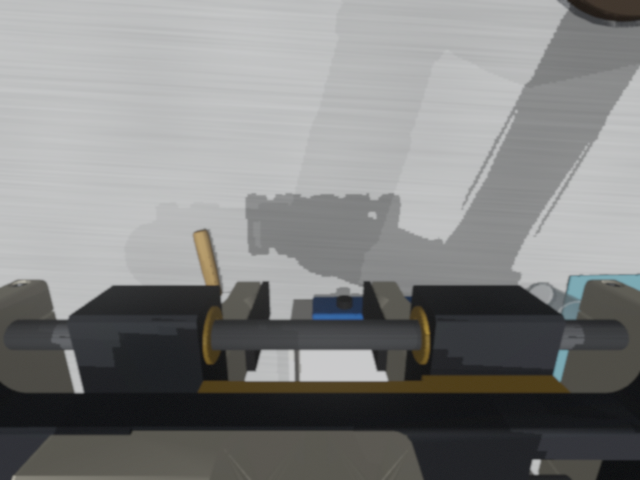

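{"name": "step_arm", "arguments": {"steps": [[[0,0.97,0.33],0],[[0,0.97,0.33],0],[[0,0.97,0.33],0],[[0,0.97,0.33],0],[[0,0.97,0.33],0],[[0,0.97,0.33],0],[[0,0.97,0.33],0],[[0,0.97,0.33],0],[[0,0.97,0.33],0],[[0,0.97,0.33],0],[[0,0.97,0.33],0],[[0,0.97,0.33],0],[[0,0.97,0.33],0],[[0,0.97,0.33],0],[[0,0.97,0.33],0],[[0,0.97,0.33],0],[[0,0.97,0.33],0],[[0,0.97,0.33],0],[[0,0.97,0.33],0],[[0,0.97,0.33],0]]}}

```text
time_s: 3.53
tcp_pos: [0.4481, 0.0847, 0.2695]
eef_rot: [145.5, 90.0, 148.9]
contact_force: [0.3, -0.1, -0.4]
gripper_width: 0.048
```

{"name": "step_arm", "arguments": {"steps": [[[0.8,0.95,0.35],0],[[0.8,0.95,0.35],0],[[0.9,0.95,0.35],0],[[0.9,0.95,0.3],0],[[0.9,0.6,0.3],0],[[0.9,0,0],0],[[0.9,0,0],0],[[0,0,0],0],[[0,0,0],0],[[0,0,0],0]]}}

```text
time_s: 4.37
tcp_pos: [0.4764, 0.1737, 0.1485]
eef_rot: [14.2, 90.0, 17.6]
contact_force: [-0.0, 0.2, -0.1]
gripper_width: 0.0482
```

Run:
```python
from h import *
s=get_state();print(s["tcp_pos"],s["eef_rot"],s["time_s"])
for n in["scene","side","wrist"]:
    im=capture(n);cv2.imwrite(f"pics/{n}2.png",im)
    if n!="wrist":
        p=proj(cm(n),s["tcp_pos"]+[0,0,-.019])[0];print(n,p)
        x,y=int(p[0])-75,int(p[1])-65;crop(im,x,y,150,130,5,f"pics/{n}2c.png");print(x,y,(p-[x,y])*5)
```

```text
[0.47641106 0.17370416 0.14849893] [14.22116147 89.95119137 17.55624023] 4.3667
scene [332.91789351 164.28272229]
257 99 [379.58946753 326.41361147]
side [362.19944947 295.78674663]
287 230 [375.99724736 328.93373314]
```

View pics/scene2c.png

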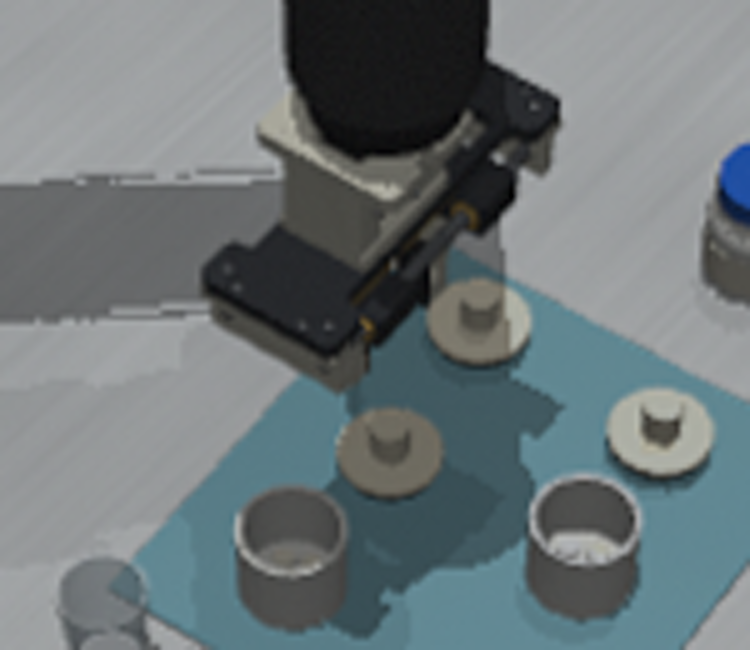

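View pics/side2c.png

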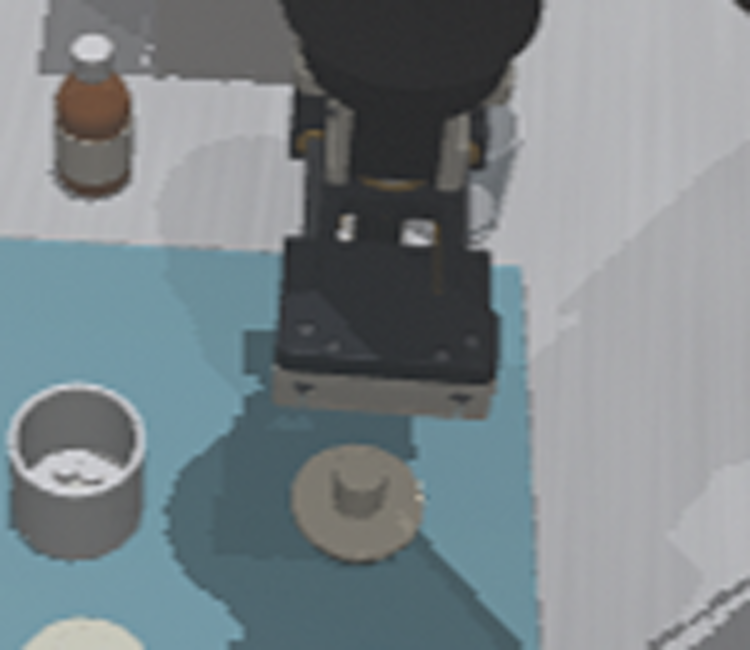

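View pics/wrist2.png

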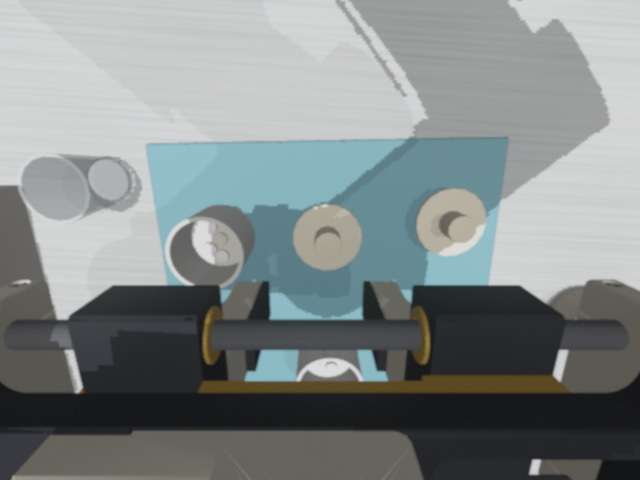

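The wrist view shows lid A's flange at (327,236), pot A's rim at (205,251) and lid C at (451,221), with pot B partly hidden.

Run:
```python
from h import *
M=cm("wrist")
print("lidA",onz(M,(327,237),.0205),"potA",onz(M,(205,251),.054),"lidC",onz(M,(451,221),.0205))
print("mat corners",onz(M,(148,144),.004),onz(M,(507,138),.004))
im=cv2.imread("pics/wrist2.png")
for c,z,r,z2 in [((.4775,.1825),.021,.029,.043),((.486,.091),.054,.029,.054)]:
    cv2.polylines(im,[np.int32(proj(M,circ(c,z,r)))],1,(0,0,255),1)
    cv2.polylines(im,[np.int32(proj(M,circ(c,z2,.011)))],1,(0,255,0),1)
crop(im,140,170,260,150,3,"pics/w2c.png")
```

```text
lidA [0.47358198 0.18361111 0.0205    ] potA [0.48022713 0.09242003 0.054     ] lidC [0.45394131 0.28480323 0.0205    ]
mat corners [0.40781502 0.03277438 0.004     ] [0.38589252 0.32540607 0.004     ]
```

View pics/w2c.png

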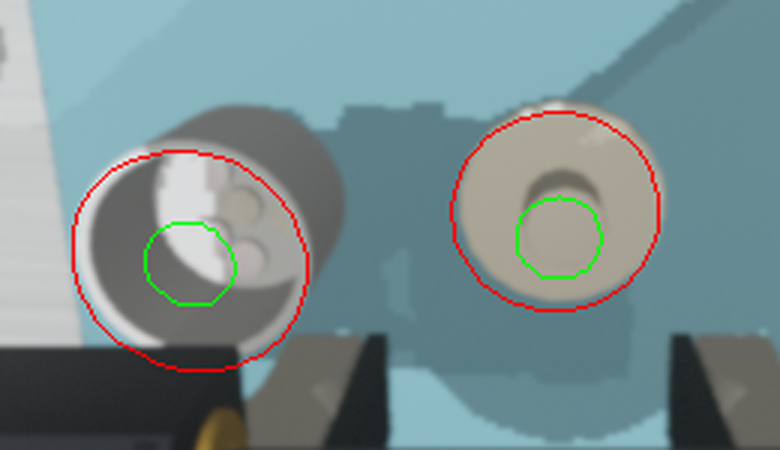

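{"name": "step_arm", "arguments": {"steps": [[[0.6,0.25,0],0],[[0.6,0.22,0],0],[[0.6,0,0],0],[[0.6,0,0],0],[[0.6,0,0],0],[[0.6,0,0],0],[[0.5,0,0],0],[[0.5,0,0],0],[[0.4,0,0],0],[[0.2,0,0],0],[[0,0,0],0],[[0,0,0],0]]}}

```text
time_s: 5.52
tcp_pos: [0.4755, 0.183, 0.0436]
eef_rot: [-90.7, 90.0, -87.3]
contact_force: [-0.9, 0.1, 0.3]
gripper_width: 0.0484
```

Run:
```python
from h import *
s=get_state();print(s["tcp_pos"],s["eef_rot"],s["time_s"],s["contact_force"])
im=capture("wrist");cv2.imwrite("pics/w3.png",im)
```

```text
[0.47554338 0.18301201 0.04363752] [-90.65561327  89.99313049 -87.3219295 ] 5.5167 [-0.93096963  0.08263881  0.33918353]
```

View pics/w3.png

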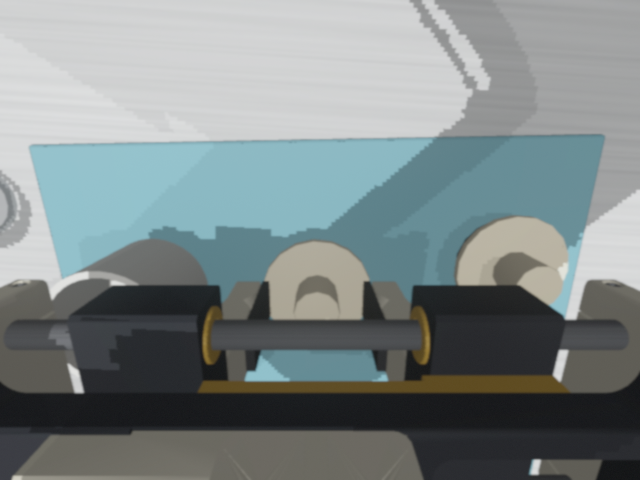

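Run:
```python
from h import *
M=cm("wrist");print(proj(M,[.4755,.183,.0436]));p=onz(M,(317,240),.021);print(p, p[0]+.029)
print(onz(M,(265,290),.021),onz(M,(370,290),.021), onz(M,(317,276),.021)[0]+.011)
```

```text
[[314.80108342 315.77201606]]
[0.4451314  0.18229697 0.021     ] 0.47413139765202883
[0.47434115 0.15639809 0.021     ] [0.47106988 0.21204875 0.021     ] 0.4757380007611109
```

{"name": "step_arm", "arguments": {"steps": [[[0,0,0],0],[[0,0,0],0],[[0,0,0],0],[[0,0,0],0],[[0,0,0],0],[[0,0,0],0],[[0,0,0],0]], "fingers": 1, "grip_force": 25}}

```text
time_s: 6.15
tcp_pos: [0.4755, 0.183, 0.0438]
eef_rot: [34.3, 90.0, 37.6]
contact_force: [-0.2, -0.5, 1.8]
gripper_width: 0.0213
```

{"name": "step_arm", "arguments": {"steps": [[[-0.3,0,0],0],[[-0.6,0,0],0],[[-0.8,0,0],0],[[-0.8,0,0],0],[[-0.8,0,0],0],[[-0.7,0,0],0],[[0,0,0],0],[[0,0,0],0],[[0,0,0],0]]}}

```text
time_s: 6.9
tcp_pos: [0.475, 0.1827, 0.1232]
eef_rot: [-165.2, 90.0, -161.9]
contact_force: [0.4, 0.4, -0.8]
gripper_width: 0.0211
```

Run:
```python
from h import *
s=get_state();print(s["tcp_pos"],s["eef_rot"],s["time_s"],s["contact_force"],s["gripper_width"])
im=capture("wrist");cv2.imwrite("pics/w4.png",im)
im=capture("side");crop(im,250,180,190,150,4,"pics/s4.png")
```

```text
[0.47496989 0.18265149 0.12315443] [-165.17449077   89.96218653 -161.86202754] 6.9 [ 0.44573699  0.36012987 -0.84161979] 0.021096862422896583
```

View pics/w4.png

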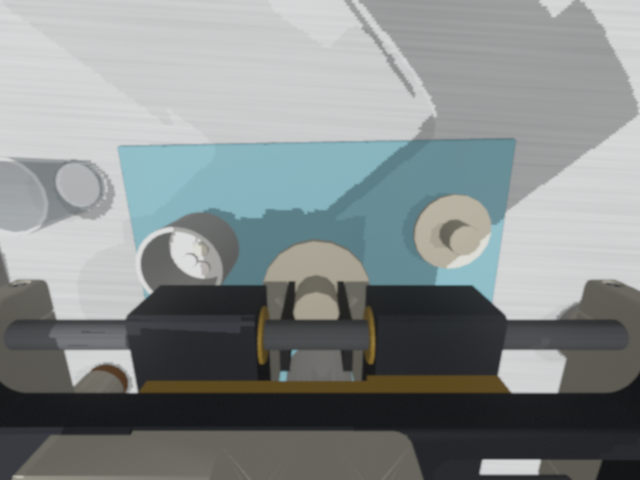

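View pics/s4.png

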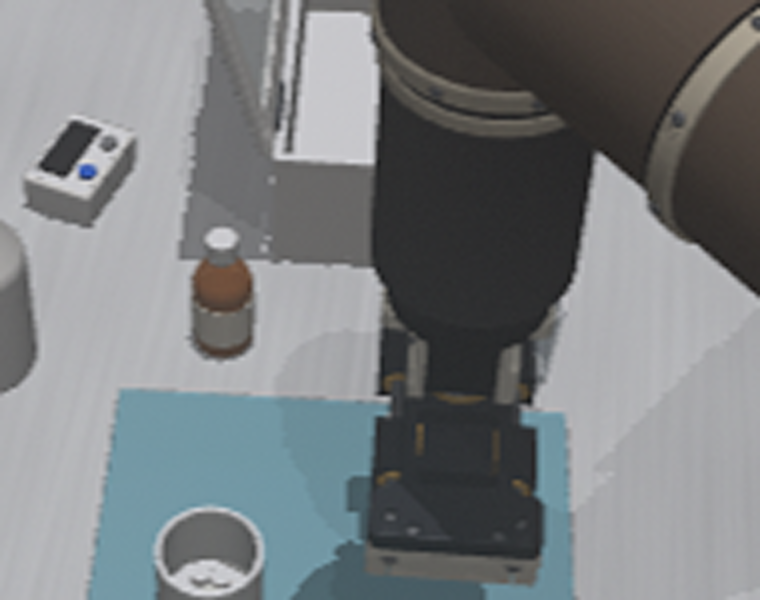

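{"name": "step_arm", "arguments": {"steps": [[[0,-0.6,0.05],0],[[0,-0.8,0.08],0],[[0,-0.8,0],0],[[0,-0.8,0],0],[[0,-0.8,0],0],[[0,-0.77,0],0],[[0,0,0],0],[[0,0,0],0],[[0,0,0],0]]}}

```text
time_s: 7.75
tcp_pos: [0.4833, 0.0917, 0.1233]
eef_rot: [-150.1, 90.0, -146.8]
contact_force: [0.3, -0.2, -1.3]
gripper_width: 0.0211
```

Run:
```python
from h import *
s=get_state();print(s["tcp_pos"],s["eef_rot"],s["time_s"],s["contact_force"],s["gripper_width"])
im=capture("wrist");M=cm("wrist");cv2.imwrite("pics/w5.png",im)
cv2.polylines(im,[np.int32(proj(M,circ(s["tcp_pos"][:2],.054,.029)))],1,(0,0,255),1)
crop(im,180,200,270,190,2.9,"pics/w5c.png")
im=capture("side");crop(im,250,180,190,150,4,"pics/s5.png")
```

```text
[0.48328877 0.09169392 0.1232712 ] [-150.11397518   89.97683947 -146.81496082] 7.75 [ 0.31701725 -0.20350537 -1.31979581] 0.021090395806780828
```

View pics/w5c.png

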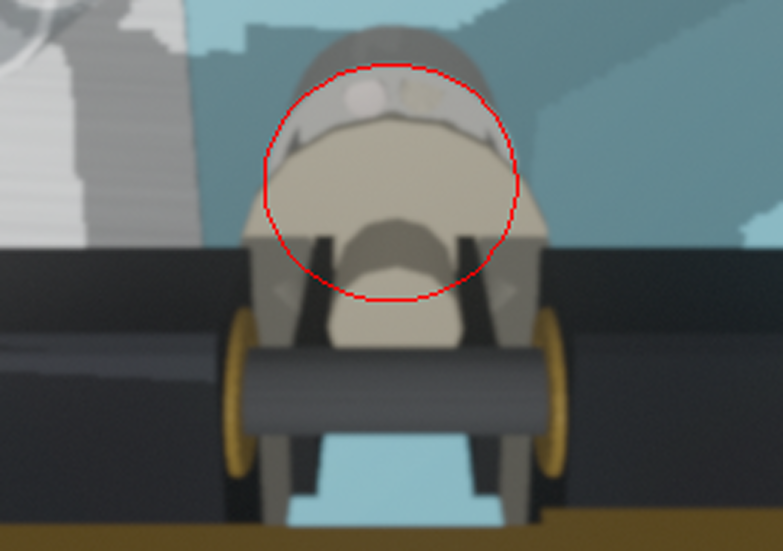

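View pics/s5.png

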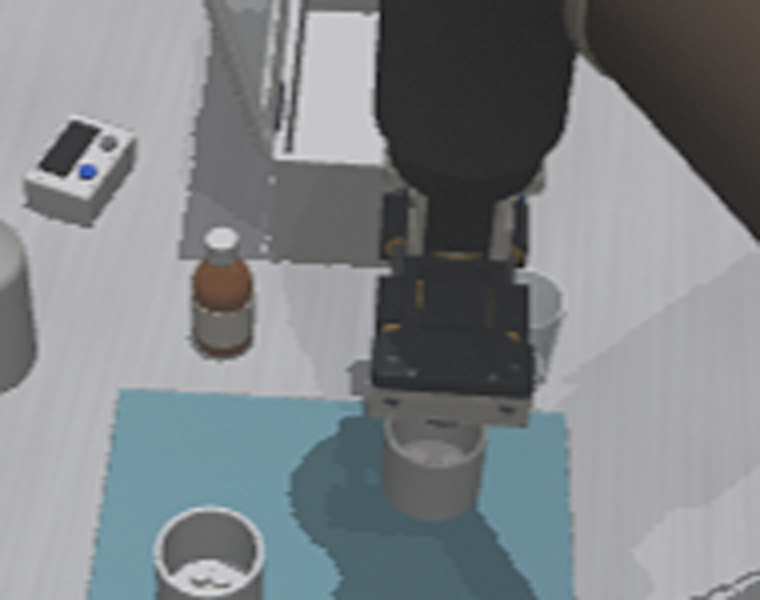

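{"name": "step_arm", "arguments": {"steps": [[[0.4,0,0],0],[[0.5,0,0],0],[[0.4,0,0],0],[[0.3,0,0],0],[[0.1,0,0],0],[[0,0,0],0],[[0,0,0],0]], "grip_force": 45}}

```text
time_s: 8.43
tcp_pos: [0.4834, 0.0919, 0.0895]
eef_rot: [-136.2, 90.0, -132.9]
contact_force: [-0.7, 0.2, -0.7]
gripper_width: 0.0207
```

{"name": "step_arm", "arguments": {"steps": [[[0.05,0,0],0],[[0.05,0,0],0],[[0.05,0,0],0],[[0.05,0,0],0],[[0,0,0],0],[[0,0,0],0]]}}

```text
time_s: 8.93
tcp_pos: [0.4834, 0.0918, 0.0856]
eef_rot: [1.7, 90.0, 5.0]
contact_force: [1.0, -1.4, 0.2]
gripper_width: 0.0208
```

{"name": "step_arm", "arguments": {"steps": [[[0.05,0,0],0],[[0.05,0,0],0],[[0.05,0,0],0],[[0,0,0],0],[[0,0,0],0]]}}

```text
time_s: 9.35
tcp_pos: [0.4831, 0.0919, 0.0823]
eef_rot: [178.5, 90.0, -178.2]
contact_force: [0.0, 0.9, -0.7]
gripper_width: 0.0211
```

{"name": "step_arm", "arguments": {"steps": [[[0.05,0,0],0],[[0.05,0,0],0],[[0,0,0],0],[[0,0,0],0]]}}

```text
time_s: 9.68
tcp_pos: [0.4835, 0.0917, 0.0817]
eef_rot: [-29.1, 90.0, -25.8]
contact_force: [-2.1, -1.8, 14.1]
gripper_width: 0.021
```

Run:
```python
from h import *
s=get_state();print(s["tcp_pos"],s["contact_force"],s["moment"])
im=capture("wrist");crop(im,180,200,270,190,2.9,"pics/w6c.png")
im=capture("side");crop(im,300,240,100,75,7,"pics/s6.png")
im=capture("scene");crop(im,265,140,100,85,7,"pics/a6.png")
```

```text
[0.48354748 0.09168179 0.08165043] [-2.06041338 -1.84830677 14.05916471] [-0.99013024  1.08497941  0.03994995]
```

View pics/w6c.png

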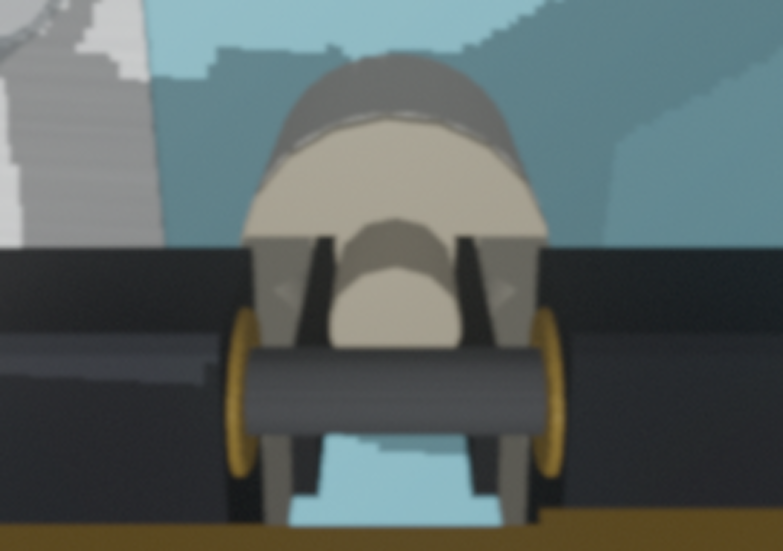

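View pics/s6.png

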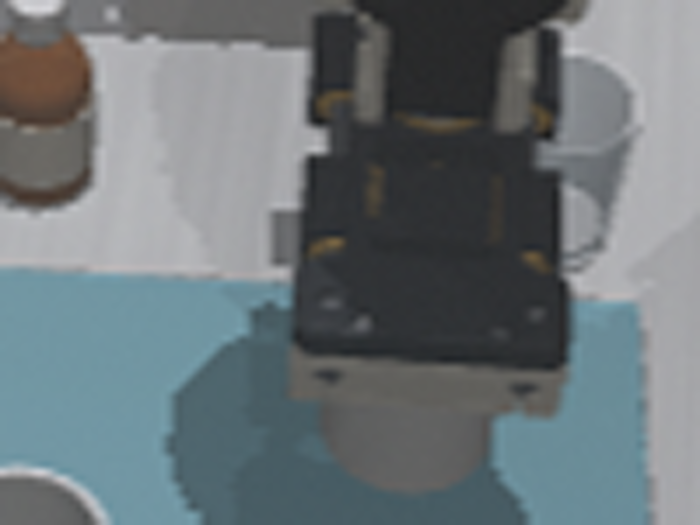

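View pics/a6.png

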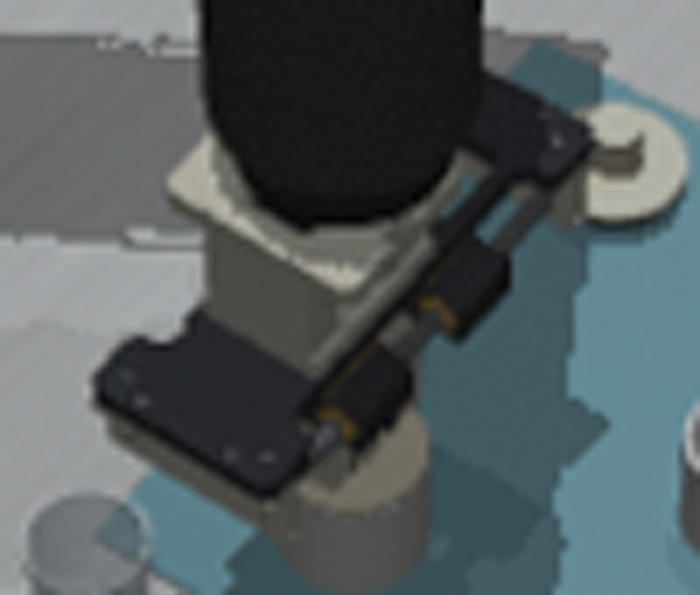

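{"name": "step_arm", "arguments": {"steps": [[[0.04,0,0],0],[[0.04,0,0],0],[[0,0,0],0],[[0,0,0],0]]}}

```text
time_s: 10.17
tcp_pos: [0.4837, 0.0917, 0.0815]
eef_rot: [-16.6, 89.9, -13.2]
contact_force: [-9.4, -2.2, 31.5]
gripper_width: 0.0209
```

{"name": "step_arm", "arguments": {"steps": [[[-0.05,0,0],0],[[-0.05,0,0],0],[[0,0,0],0]]}}

```text
time_s: 10.42
tcp_pos: [0.4834, 0.0918, 0.0816]
eef_rot: [2.7, 90.0, 6.0]
contact_force: [-1.7, -0.4, 11.4]
gripper_width: 0.0207
```

{"name": "step_arm", "arguments": {"steps": [[[0,0,0],0],[[0,0,0],0],[[0,0,0],0],[[0,0,0],0],[[0,0,0],0],[[-0.5,0,0],0],[[-0.8,0,0],0],[[-0.8,0,0],0],[[-0.8,0.4,0],0],[[-0.8,0.8,0.2],0],[[-0.8,0.9,0.4],0],[[0,0.9,0.5],0],[[0,0.9,0.5],0],[[0,0.9,0.5],0],[[0,0.9,0.5],0],[[0,0.9,0.5],0],[[0,0,0],0],[[0,0,0],0],[[0,0,0],0]], "fingers": 0.45, "grip_force": 25}}

```text
time_s: 12.0
tcp_pos: [0.537, 0.2269, 0.1704]
eef_rot: [-151.8, 89.9, -148.5]
contact_force: [-0.2, 0.8, -0.2]
gripper_width: 0.0477
```

Run:
```python
from h import *
s=get_state();print(s["tcp_pos"],s["eef_rot"],s["contact_force"])
im=capture("wrist");cv2.imwrite("pics/w7.png",im)
im=capture("side");crop(im,255,220,160,150,4,"pics/s7.png")
im=capture("scene");crop(im,260,100,190,142,4.2,"pics/a7.png")
```

```text
[0.53703085 0.22685957 0.17039496] [-151.81728657   89.92644587 -148.48796949] [-0.17826741  0.83451806 -0.21801245]
```

View pics/w7.png

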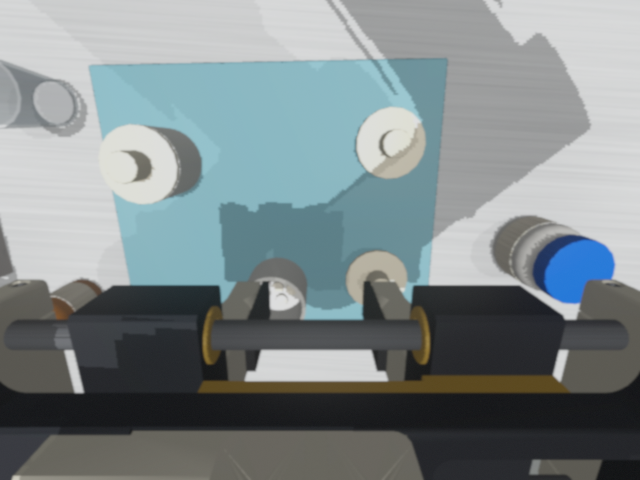

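View pics/s7.png

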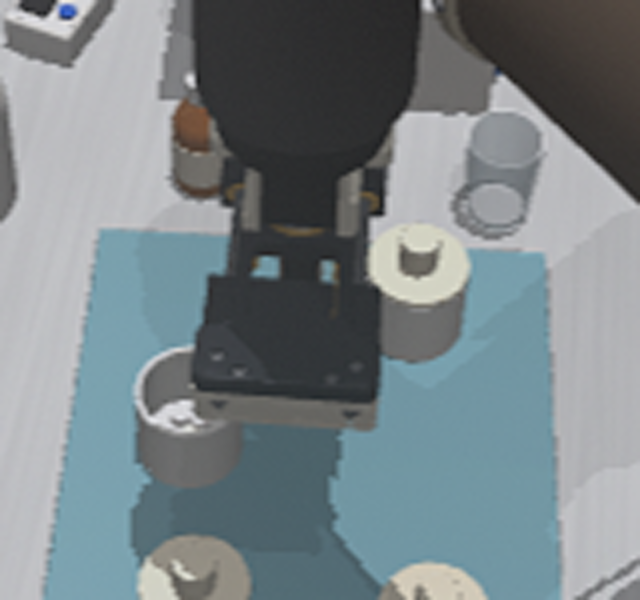

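View pics/a7.png

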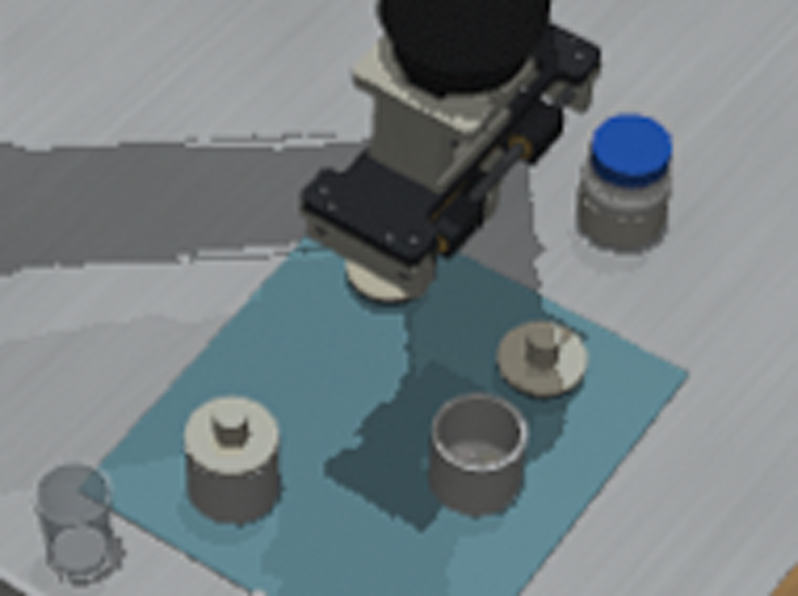

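{"name": "step_arm", "arguments": {"steps": [[[0.2,0.7,0.6],0],[[0.2,0.8,0.6],0],[[0.2,0.8,0.6],0],[[0.3,0.52,0.5],0],[[0.5,0,0],0],[[0.7,0,0],0],[[0.7,0,0],0],[[0.7,0,0],0],[[0,0,0],0],[[0,0,0],0]]}}

```text
time_s: 12.98
tcp_pos: [0.5796, 0.2852, 0.1005]
eef_rot: [-139.6, 89.9, -136.3]
contact_force: [-0.4, -0.1, 0.2]
gripper_width: 0.0485
```

Run:
```python
from h import *
s=get_state();print(s["tcp_pos"],s["eef_rot"],s["contact_force"])
im=capture("wrist");M=cm("wrist");t=s["tcp_pos"]
cv2.polylines(im,[np.int32(proj(M,circ(t[:2],.021,.029)))],1,(0,0,255),1)
cv2.imwrite("pics/w8.png",im)
```

```text
[0.57960751 0.28524441 0.10052014] [-139.62589953   89.89428222 -136.32034578] [-0.42164932 -0.12454883  0.21132484]
```

View pics/w8.png

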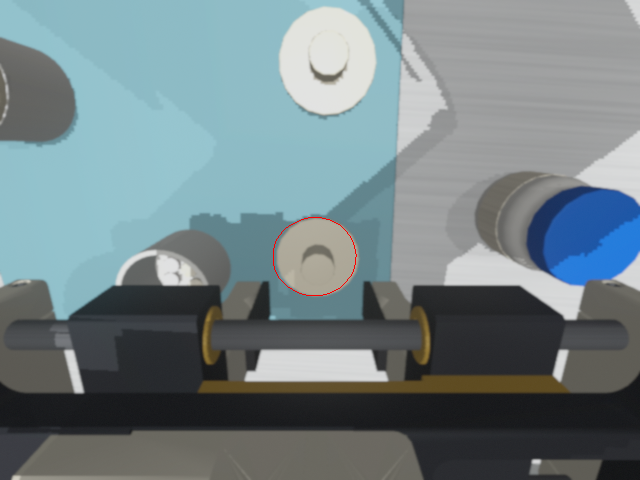

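{"name": "step_arm", "arguments": {"steps": [[[0.5,0,0],0],[[0.6,0,0],0],[[0.6,0,0],0],[[0.5,0,0],0],[[0.4,0,0],0],[[0.23,0,0],0],[[0,0,0],0],[[0,0,0],0]]}}

```text
time_s: 13.7
tcp_pos: [0.5802, 0.2862, 0.044]
eef_rot: [-127.1, 90.0, -123.8]
contact_force: [0.1, 0.4, 0.7]
gripper_width: 0.0484
```

{"name": "step_arm", "arguments": {"steps": [[[0,0,0],0],[[0,0,0],0],[[0,0,0],0],[[0,0,0],0],[[0,0,0],0],[[0,0,0],0],[[0,0,0],0]], "fingers": 1, "grip_force": 30}}

```text
time_s: 14.28
tcp_pos: [0.5803, 0.2863, 0.0447]
eef_rot: [29.7, 90.0, 33.1]
contact_force: [-0.3, 0.0, 3.4]
gripper_width: 0.0215
```

{"name": "step_arm", "arguments": {"steps": [[[-0.3,0,0],0],[[-0.6,0,0],0],[[-0.8,0,0],0],[[-0.8,0,0],0],[[-0.8,0,0],0],[[-0.7,0,0],0],[[0,0,0],0],[[0,0,0],0],[[0,0,0],0]]}}

```text
time_s: 15.03
tcp_pos: [0.5798, 0.286, 0.1242]
eef_rot: [175.8, 90.0, 179.2]
contact_force: [-0.6, 0.2, -1.7]
gripper_width: 0.0209
```

{"name": "step_arm", "arguments": {"steps": [[[0,-0.6,0.1],0],[[0,-0.85,0.1],0],[[0,-0.85,0.1],0],[[0,-0.85,0.1],0],[[0,-0.85,0.1],0],[[0,-0.82,0.12],0],[[0,0,0],0],[[0,0,0],0],[[0,0,0],0]]}}

```text
time_s: 15.78
tcp_pos: [0.5983, 0.1897, 0.1243]
eef_rot: [156.5, 90.0, 159.8]
contact_force: [0.1, 1.3, -0.8]
gripper_width: 0.0214
```

Run:
```python
from h import *
s=get_state();print(s["tcp_pos"],s["eef_rot"],s["contact_force"],s["gripper_width"])
im=capture("wrist");M=cm("wrist");t=s["tcp_pos"]
cv2.polylines(im,[np.int32(proj(M,circ(t[:2],.054,.029)))],1,(0,0,255),1)
crop(im,180,200,270,190,2.9,"pics/w9c.png")
im=capture("side");crop(im,255,220,160,150,4,"pics/s9.png")
```

```text
[0.59831485 0.18970448 0.12433331] [156.54059216  89.99746944 159.79351736] [ 0.11217962  1.29817017 -0.84485289] 0.02140765992813247
```

View pics/w9c.png

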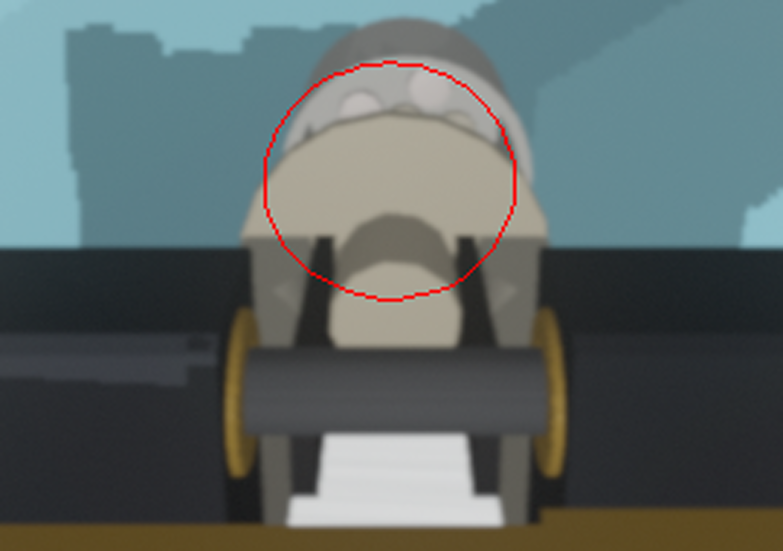

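View pics/s9.png

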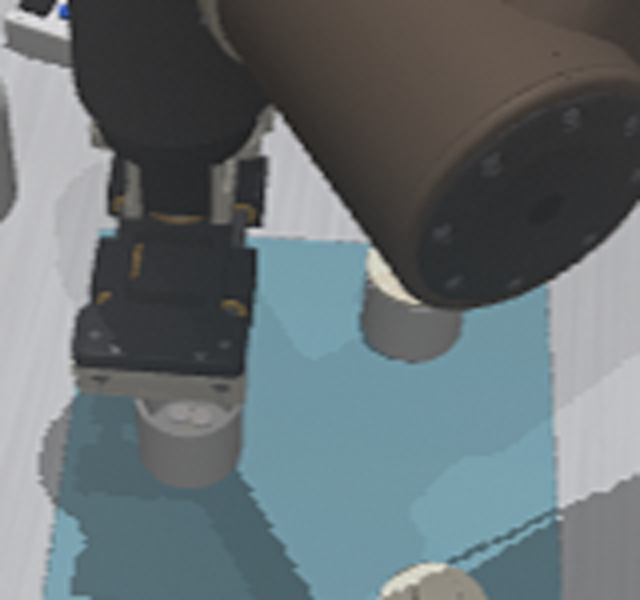

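{"name": "step_arm", "arguments": {"steps": [[[0,0.09,-0.04],0],[[0,0.09,-0.03],0],[[0,0,0],0],[[0,0,0],0],[[0,0,0],0]], "grip_force": 45}}

```text
time_s: 16.3
tcp_pos: [0.5964, 0.1945, 0.1244]
eef_rot: [-125.5, 90.0, -122.1]
contact_force: [0.1, 0.6, -1.0]
gripper_width: 0.0207
```

Run:
```python
from h import *
s=get_state();print(s["tcp_pos"],s["eef_rot"],s["contact_force"],s["gripper_width"])
im=capture("wrist");M=cm("wrist");t=s["tcp_pos"]
cv2.polylines(im,[np.int32(proj(M,circ(t[:2],.054,.029)))],1,(0,0,255),1)
crop(im,180,200,270,190,2.9,"pics/w10c.png")
```

```text
[0.59643612 0.19452747 0.12435091] [-125.50984589   89.99628413 -122.14631079] [ 0.12541575  0.55749027 -0.99356382] 0.020744972606034057
```

View pics/w10c.png

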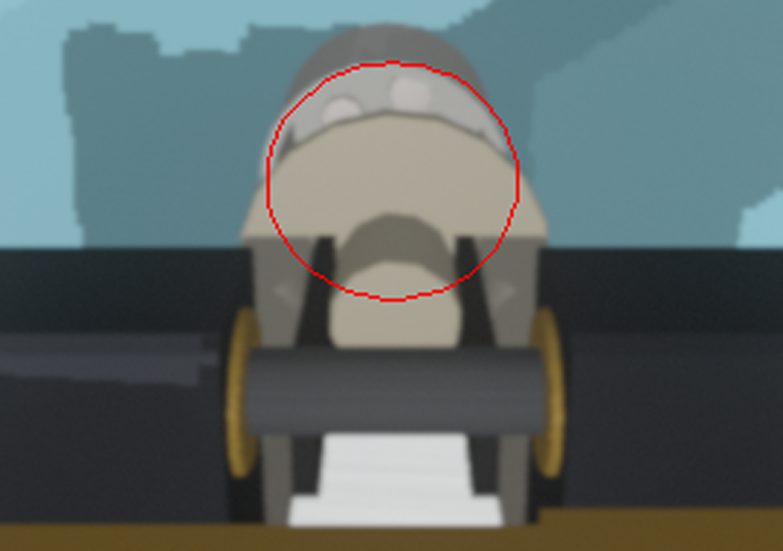

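{"name": "step_arm", "arguments": {"steps": [[[0.4,-0.04,0],0],[[0.5,0,0],0],[[0.4,0,0],0],[[0.3,0,0],0],[[0.15,0,0],0],[[0.05,0,0],0],[[0.05,0,0],0],[[0.05,0,0],0],[[0.05,0,0],0],[[0,0,0],0],[[0,0,0],0]]}}

```text
time_s: 17.27
tcp_pos: [0.5967, 0.1934, 0.0856]
eef_rot: [28.8, 90.0, 32.1]
contact_force: [-0.0, -0.7, -0.3]
gripper_width: 0.021
```

{"name": "step_arm", "arguments": {"steps": [[[0.04,0,0],0],[[0.04,0,0],0],[[0.04,0,0],0],[[0,0,0],0],[[0,0,0],0]]}}

```text
time_s: 17.68
tcp_pos: [0.5966, 0.1935, 0.0828]
eef_rot: [113.4, 90.0, 116.7]
contact_force: [1.2, -0.7, -0.5]
gripper_width: 0.0209
```

{"name": "step_arm", "arguments": {"steps": [[[0.05,0,0],0],[[0.05,0,0],0],[[0,0,0],0],[[0,0,0],0]]}}

```text
time_s: 18.02
tcp_pos: [0.5969, 0.1935, 0.0827]
eef_rot: [4.6, 89.9, 7.9]
contact_force: [-3.1, -1.4, 14.0]
gripper_width: 0.0208
```

{"name": "step_arm", "arguments": {"steps": [[[0.04,0,0],0],[[0.04,0,0],0],[[0,0,0],0],[[0,0,0],0]]}}

```text
time_s: 18.35
tcp_pos: [0.597, 0.1935, 0.0826]
eef_rot: [3.5, 89.9, 6.9]
contact_force: [-7.4, -2.9, 25.6]
gripper_width: 0.0209
```

{"name": "step_arm", "arguments": {"steps": [[[-0.1,0,0],0],[[-0.06,0,0],0],[[0,0,0],0]]}}

```text
time_s: 18.6
tcp_pos: [0.5963, 0.1936, 0.0827]
eef_rot: [132.7, 90.0, 136.0]
contact_force: [-2.4, 0.5, 6.2]
gripper_width: 0.0208
```

{"name": "step_arm", "arguments": {"steps": [[[0,0,0],0],[[0,0,0],0],[[0,0,0],0],[[0,0,0],0],[[0,0,0],0],[[0,0,0],0],[[0,0,0],0],[[0,0,0],0],[[0,0,0],0],[[0,0,0],0]], "fingers": 0, "grip_force": 25}}

```text
time_s: 19.43
tcp_pos: [0.5966, 0.1934, 0.0826]
eef_rot: [31.3, 90.0, 34.7]
contact_force: [0.2, 0.8, 1.0]
gripper_width: 0.082
```

Run:
```python
from h import *
s=get_state();print(s["tcp_pos"],s["eef_rot"],s["contact_force"],s["gripper_width"])
im=capture("wrist");M=cm("wrist");cv2.imwrite("pics/w11.png",im)
im=capture("side");crop(im,255,220,160,150,4,"pics/s11.png")
```

```text
[0.59661538 0.19337834 0.08257693] [31.33562417 89.99771193 34.66133296] [0.16055616 0.78878635 0.96065558] 0.08203678855228277
```

View pics/w11.png

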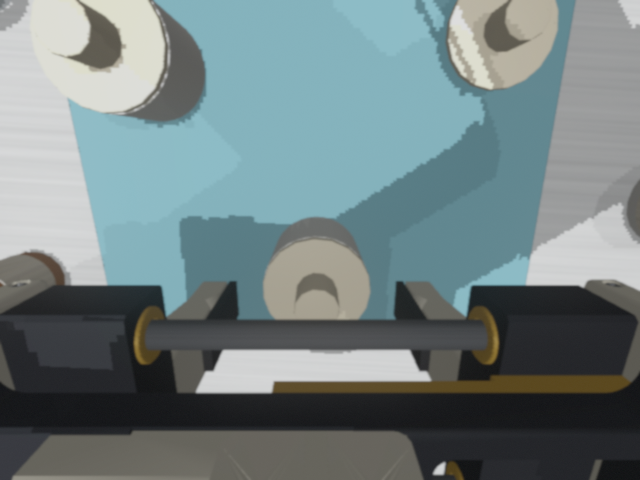

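View pics/s11.png

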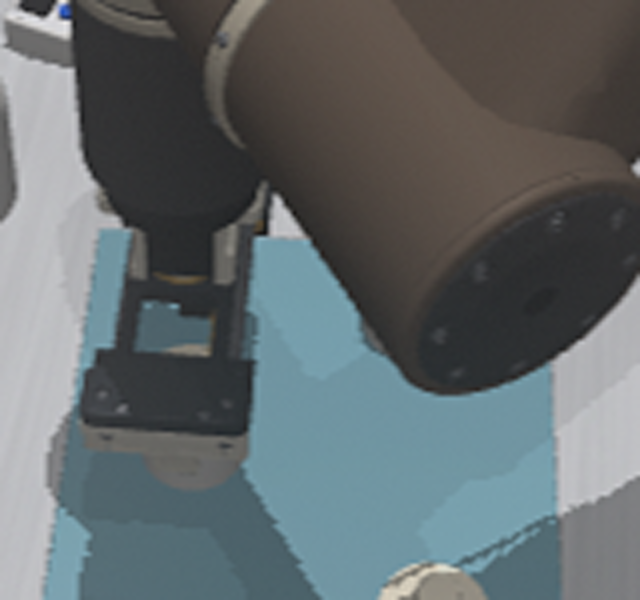

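{"name": "step_arm", "arguments": {"steps": [[[0.3,0,0],0],[[0.4,0,0],0],[[0.4,0,0],0],[[0.4,0,0],0],[[0.35,0,0],0],[[0,0,0],0],[[0,0,0],0]]}}

```text
time_s: 20.12
tcp_pos: [0.5963, 0.1932, 0.0447]
eef_rot: [-146.8, 89.9, -143.4]
contact_force: [0.4, 0.5, -0.6]
gripper_width: 0.0875
```

{"name": "step_arm", "arguments": {"steps": [[[0,0,0],0],[[0,0,0],0],[[0,0,0],0],[[0,0,0],0],[[0,0,0],0],[[0,0,0],0],[[0,0,0],0]], "fingers": 1, "grip_force": 25}}

```text
time_s: 20.7
tcp_pos: [0.5968, 0.1935, 0.0459]
eef_rot: [26.7, 90.0, 30.0]
contact_force: [-0.1, -0.4, 2.0]
gripper_width: 0.0585
```

{"name": "step_arm", "arguments": {"steps": [[[-0.3,0,0],0],[[-0.6,0,0],0],[[-0.8,0,0],0],[[-0.8,0,0],0],[[-0.8,0,0],0],[[-0.8,0,0],0],[[-0.8,0,0],0],[[-0.8,0,0],0],[[-0.8,0,0],0],[[-0.8,0,0],0],[[-0.8,0,0],0],[[0,0,0],0],[[0,0,0],0],[[0,0,0],0]]}}

```text
time_s: 21.87
tcp_pos: [0.596, 0.1932, 0.2071]
eef_rot: [173.1, 90.0, 176.4]
contact_force: [0.4, 0.9, -3.5]
gripper_width: 0.0584
```

Run:
```python
from h import *
s=get_state();print(s["tcp_pos"],s["joints"].round(1),s["contact_force"],s["gripper_width"])
im=capture("wrist");M=cm("wrist");cv2.imwrite("pics/w12.png",im)
im=capture("scene");cv2.imwrite("pics/a12.png",im)
```

```text
[0.59601139 0.19320319 0.2071467 ] [  35.8   17.6   -8.8   -0.   -63.6 -122.4] [ 0.44212831  0.87022083 -3.50499308] 0.058387020825696336
```

View pics/w12.png

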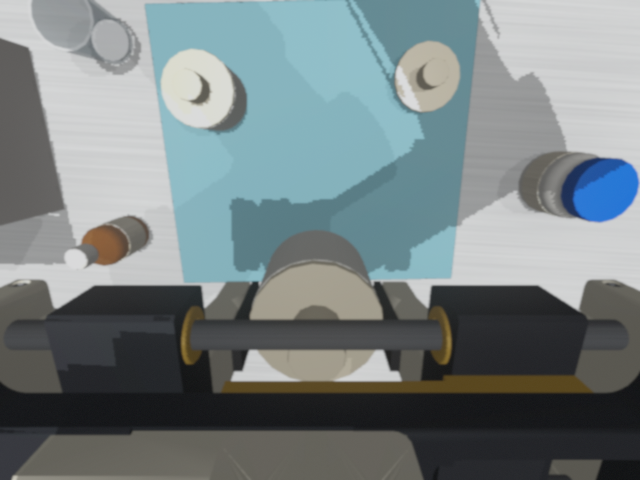

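View pics/a12.png

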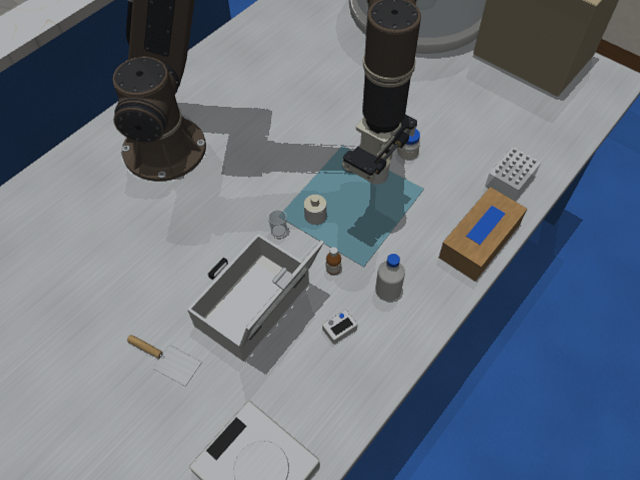

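```bash
cat > ov.py <<'E'
from h import *
import sys
def box(im,M,c,yaw,th=1.8):
    R=Ro.from_euler("z",yaw,degrees=True).as_matrix()
    T=lambda P:(R@np.array(P,float).T).T+[c[0],c[1],0]
    def pl(P,col): cv2.polylines(im,[np.int32(np.round(proj(M,T(P))*16))],1,col,1,cv2.LINE_AA,4)
    q=lambda a,b,z:[(-a,-b,z),(a,-b,z),(a,b,z),(-a,b,z)]
    pl(q(.076,.126,.09),(0,0,255));pl(q(.07,.12,.09),(0,255,255));pl(q(.07,.12,.006),(0,255,0))
if __name__=="__main__":
    c=(float(sys.argv[1]),float(sys.argv[2]));yaw=float(sys.argv[3])
    for n,x,y,w,h,k in [("scene",180,220,160,142,5),("side",290,105,120,150,4)]:
        im=cv2.imread(f"pics/{n}0.png");M=cm(n)
        M[0][0,2]-=x;M[0][1,2]-=y
        im=cv2.resize(im[y:y+h,x:x+w],None,fx=k,fy=k,interpolation=cv2.INTER_CUBIC)
        M[0][:2]*=k
        box(im,M,c,yaw);cv2.imwrite(f"pics/ov_{n}.png",im)
E
python3 ov.py .537 -.205 3.4
```

```text
(no output)
```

View pics/ov_scene.png

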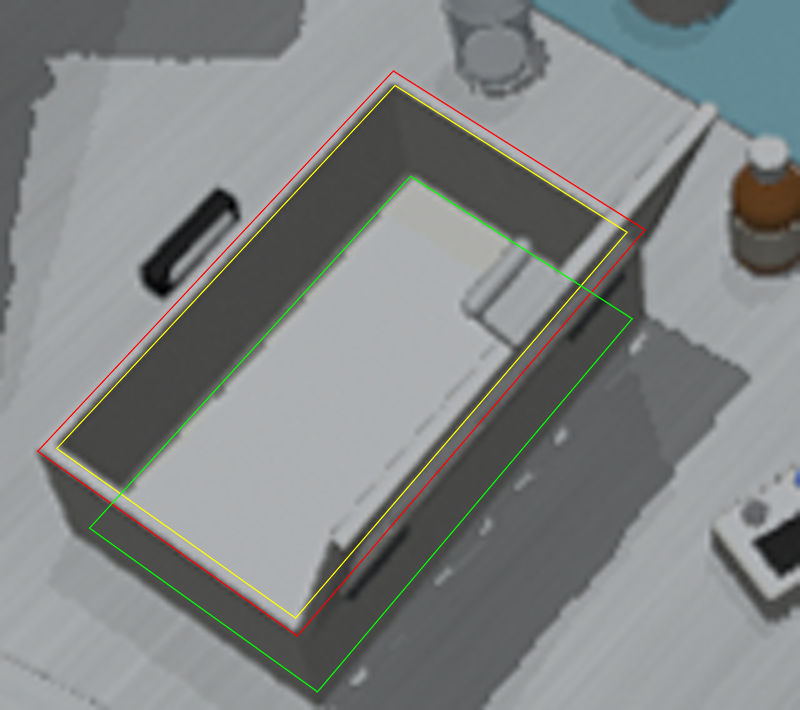

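View pics/ov_side.png

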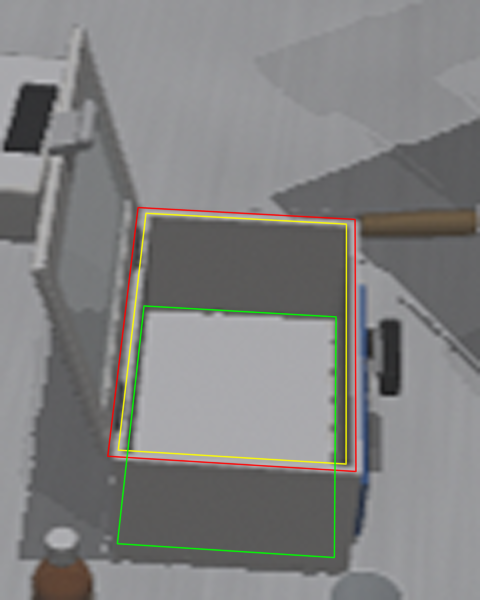

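{"name": "step_arm", "arguments": {"steps": [[[0,-0.4,-0.7],0],[[0,-0.5,-0.9],0],[[0,-0.5,-0.9],0],[[0,-0.5,-0.9],0],[[0,-0.6,-0.86],0],[[0,-0.9,0],0],[[0,-0.9,0],0],[[0,-0.9,0],0],[[0,-0.9,0],0],[[0,-0.9,0],0],[[0,-0.9,0],0],[[0,-0.9,0],0],[[0,-0.9,0],0],[[0,-0.9,0],0],[[0,-0.9,0],0],[[0,-0.9,0],0],[[0,-0.9,0],0],[[0,-0.9,0],0],[[0,-0.9,0],0],[[0,-0.9,0],0]]}}

```text
time_s: 23.63
tcp_pos: [0.5296, -0.1319, 0.2067]
eef_rot: [177.7, 89.9, -179.0]
contact_force: [0.4, 0.0, -1.8]
gripper_width: 0.0585
```

{"name": "step_arm", "arguments": {"steps": [[[0,-0.9,0],0],[[0,-0.9,0],0],[[0,-0.9,0],0],[[0,-0.9,0],0],[[0,-0.9,0],0],[[0,-0.8,0],0],[[0,-0.7,0],0],[[0,0,0],0],[[0,0,0],0],[[0,0,0],0]]}}

```text
time_s: 24.47
tcp_pos: [0.5368, -0.2506, 0.207]
eef_rot: [155.4, 89.9, 158.7]
contact_force: [-0.1, -0.4, -2.3]
gripper_width: 0.059
```

Run:
```python
from h import *
s=get_state();print(s["tcp_pos"],s["joints"].round(1),s["contact_force"],s["gripper_width"])
im=capture("wrist");M=cm("wrist");cv2.imwrite("pics/w13.png",im)
im=capture("scene");crop(im,150,120,220,200,3.5,"pics/a13.png")
im=capture("side");crop(im,270,60,180,200,3.5,"pics/s13.png")
```

```text
[ 0.53679124 -0.25056071  0.20702825] [ -6.1  14.5 -13.2  -0.  -62.4 -80.5] [-0.0958793  -0.37949814 -2.33116659] 0.05898856415167643
```

View pics/w13.png

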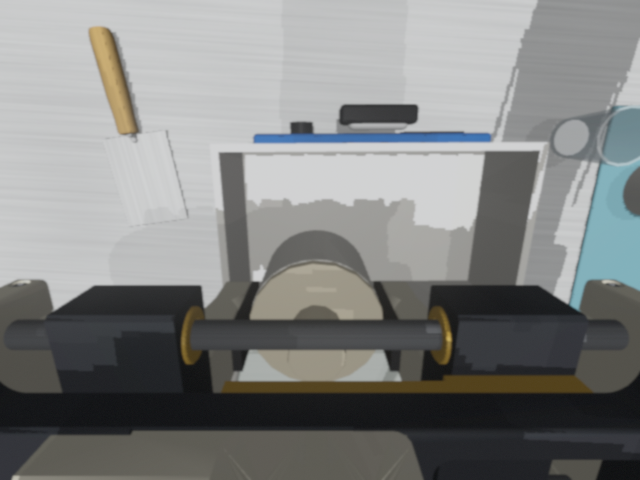

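View pics/a13.png

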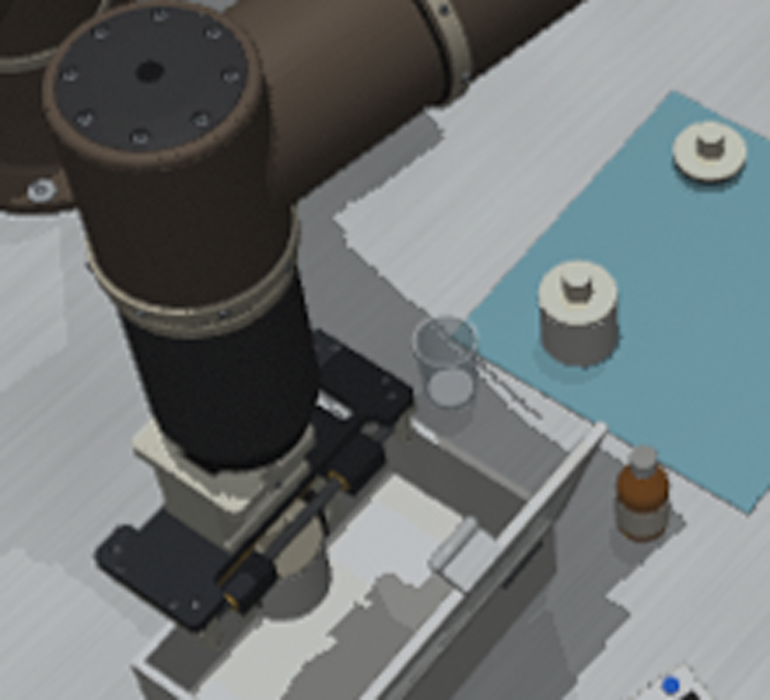

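View pics/s13.png

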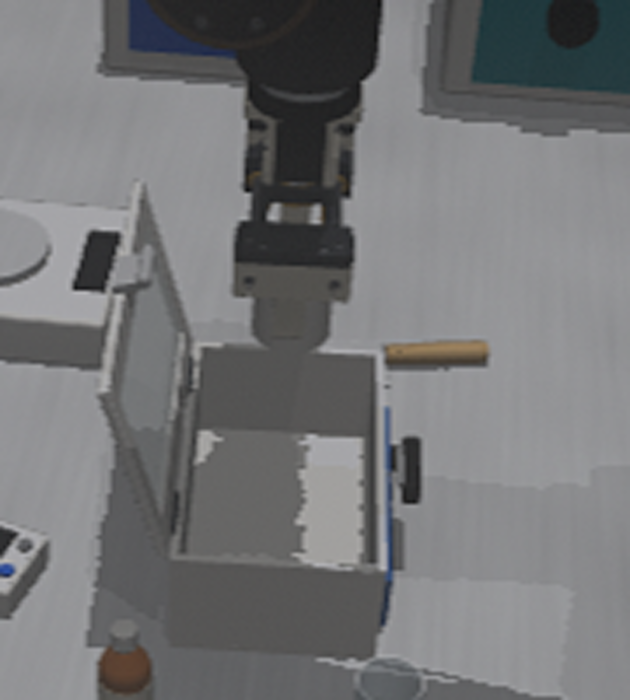

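The wrist picture shows the front rim's outer corners near (210,146) and (547,143).

Run:
```python
from h import *
M=cm("wrist")
a=onz(M,(210,146),.09);b=onz(M,(547,143),.09);print(a,b,np.linalg.norm(a-b))
y=(b-a)[:2]/np.linalg.norm((b-a)[:2]);x=np.array([y[1],-y[0]]);c=(a+b)[:2]/2+x*.076
print("yaw",np.degrees(np.arctan2(-y[0],y[1])),"c",c)
t=get_state()["tcp_pos"][:2];print("tcp in case",(t-c)@x,(t-c)@y)
```

```text
[ 0.46614558 -0.33265909  0.09      ] [ 0.44913746 -0.08353032  0.09      ] 0.24970867464702898
yaw 3.9055442214567537 c [ 0.53346503 -0.20291821]
tcp in case 0.0003984523800511183 -0.04743276177042282
```

{"name": "step_arm", "arguments": {"steps": [[[0.4,-0.12,0],0],[[0.7,0,0],0],[[0.8,0,0],0],[[0.8,0,0],0],[[0.8,0,0],0],[[0.8,0,0],0],[[0.8,0,0],0],[[0.7,0,0],0],[[0.6,0,0],0],[[0.5,0,0],0],[[0.4,0,0],0],[[0.3,0,0],0],[[0.1,0,0],0],[[0.1,0,0],0],[[0,0,0],0],[[0,0,0],0]]}}

```text
time_s: 25.95
tcp_pos: [0.5376, -0.2533, 0.0521]
eef_rot: [-14.6, 90.0, -11.3]
contact_force: [0.6, 0.0, -1.9]
gripper_width: 0.0587
```

{"name": "step_arm", "arguments": {"steps": [[[0.06,0,0],0],[[0.06,0,0],0],[[0.05,0,0],0],[[0,0,0],0],[[0,0,0],0]]}}

```text
time_s: 26.37
tcp_pos: [0.5372, -0.2532, 0.0482]
eef_rot: [161.4, 90.0, 164.7]
contact_force: [0.5, -0.0, -1.9]
gripper_width: 0.0588
```

{"name": "step_arm", "arguments": {"steps": [[[0.03,0,0],0],[[0.02,0,0],0],[[0,0,0],0],[[0,0,0],0]]}}

```text
time_s: 26.7
tcp_pos: [0.5373, -0.2532, 0.0478]
eef_rot: [-31.6, 90.0, -28.2]
contact_force: [-2.3, 2.5, 6.2]
gripper_width: 0.0586
```

{"name": "step_arm", "arguments": {"steps": [[[0,0,0],0],[[0,0,0],0],[[0,0,0],0],[[0,0,0],0],[[0,0,0],0]], "fingers": 0.17}}

```text
time_s: 27.12
tcp_pos: [0.5374, -0.2532, 0.0471]
eef_rot: [-2.9, 90.0, 0.4]
contact_force: [-0.4, 1.5, -0.0]
gripper_width: 0.0729
```

{"name": "step_arm", "arguments": {"steps": [[[-0.2,0,0],0],[[-0.4,0,0],0],[[-0.6,0,0],0],[[-0.8,0,0],0],[[-0.8,0,0],0],[[-0.9,0,0],0],[[-0.9,0,0],0],[[-0.9,0,0],0],[[-0.9,0,0],0],[[0,0.7,0],0],[[0,0.9,0],0],[[0,0.9,0],0],[[0,0.9,0],0],[[0,0.9,0],0],[[0,0.9,0],0],[[0,0.9,0],0],[[0,0,0],0],[[0,0,0],0],[[0,0,0],0]]}}

```text
time_s: 28.7
tcp_pos: [0.5302, -0.1313, 0.1755]
eef_rot: [-8.9, 90.0, -5.5]
contact_force: [-0.3, -0.6, 0.5]
gripper_width: 0.0727
```

Run:
```python
from h import *
s=get_state();print(s["tcp_pos"],s["time_s"],s["contact_force"],s["gripper_width"])
im=capture("wrist");M=cm("wrist");cv2.imwrite("pics/w14.png",im)
im=capture("scene");crop(im,180,130,200,200,3.5,"pics/a14.png")
im=capture("side");crop(im,260,90,160,200,3.5,"pics/s14.png")
```

```text
[ 0.53017802 -0.13134076  0.17550126] 28.7 [-0.27163356 -0.55586564  0.47345756] 0.07268022505141586
```

View pics/w14.png

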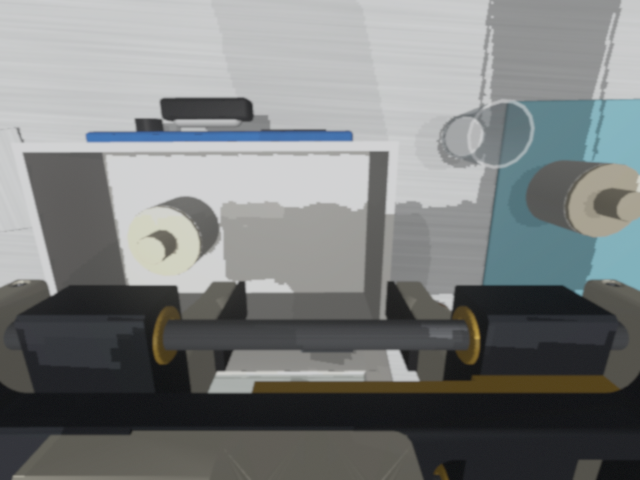

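View pics/a14.png

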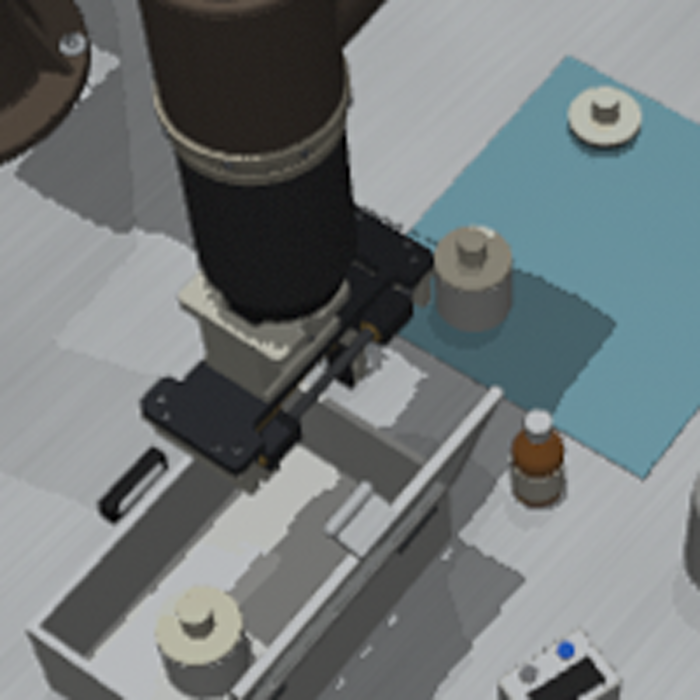

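View pics/s14.png

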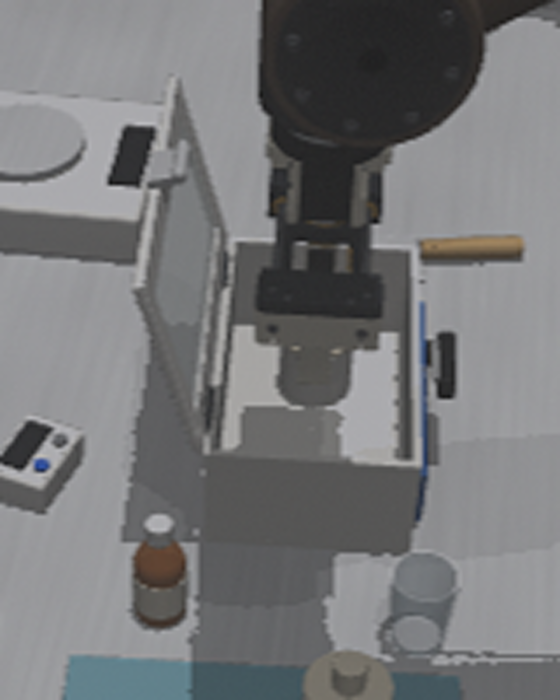

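Run:
```python
from h import *
M=cm("wrist");print(onz(M,(604,200),.059), onz(M,(169,240),.061))
```

```text
[0.48149751 0.08871099 0.059     ] [ 0.53271266 -0.24812899  0.061     ]
```

{"name": "step_arm", "arguments": {"steps": [[[0,0.7,-0.1],0],[[0,0.9,-0.25],0],[[0,0.9,-0.25],0],[[0,0.9,-0.25],0],[[0,0.9,-0.25],0],[[0,0.9,-0.2],0],[[0,0.9,-0.2],0],[[0,0.9,-0.2],0],[[0,0.9,0],0],[[0,0.9,0],0],[[0,0.9,0],0],[[0,0.8,0],0],[[0,0.7,0],0],[[0,0,0],0],[[0,0,0],0],[[0,0,0],0]], "fingers": 0}}

```text
time_s: 30.18
tcp_pos: [0.4832, 0.0896, 0.175]
eef_rot: [-148.2, 90.0, -144.9]
contact_force: [0.4, -0.4, 0.5]
gripper_width: 0.0877
```

{"name": "step_arm", "arguments": {"steps": [[[0.6,0.08,0],0],[[0.8,0,0],0],[[0.8,0,0],0],[[0.8,0,0],0],[[0.5,0,0],0],[[0,0,0],0],[[0,0,0],0]]}}

```text
time_s: 30.77
tcp_pos: [0.483, 0.0909, 0.1049]
eef_rot: [-143.9, 89.9, -140.6]
contact_force: [0.2, -0.0, -0.3]
gripper_width: 0.0873
```

Run:
```python
from h import *
s=get_state();print(s["tcp_pos"])
im=capture("wrist");M=cm("wrist")
cv2.polylines(im,[np.int32(proj(M,circ(s["tcp_pos"][:2],.059,.029)))],1,(0,0,255),1)
cv2.imwrite("pics/w15.png",im)
```

```text
[0.48298395 0.09091286 0.10493902]
```

View pics/w15.png

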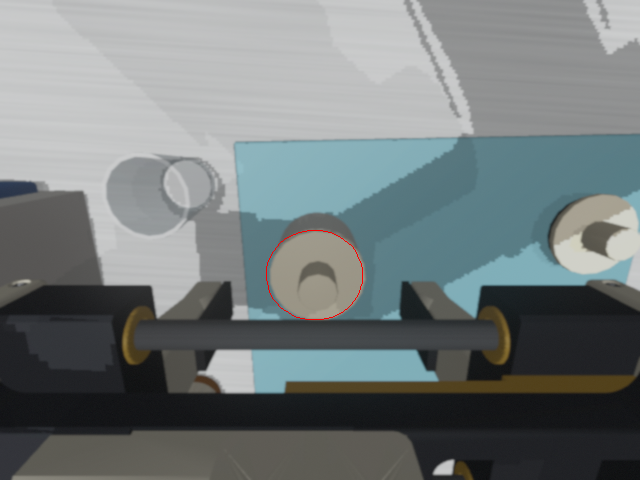

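Aligned. I'll descend to z = 0.046 and grip the pot wall.

{"name": "step_arm", "arguments": {"steps": [[[0.4,0,0],0],[[0.6,0,0],0],[[0.6,0,0],0],[[0.6,0,0],0],[[0.5,0,0],0],[[0.25,0,0],0],[[0,0,0],0],[[0,0,0],0]]}}

```text
time_s: 31.48
tcp_pos: [0.4833, 0.0919, 0.0464]
eef_rot: [-4.1, 90.0, -0.7]
contact_force: [-0.4, -0.6, 0.5]
gripper_width: 0.0877
```

{"name": "step_arm", "arguments": {"steps": [[[0,0,0],0],[[0,0,0],0],[[0,0,0],0],[[0,0,0],0],[[0,0,0],0],[[0,0,0],0],[[0,0,0],0]], "fingers": 1, "grip_force": 25}}

```text
time_s: 32.07
tcp_pos: [0.4832, 0.0919, 0.0464]
eef_rot: [23.8, 90.0, 27.1]
contact_force: [-0.8, 0.2, 3.5]
gripper_width: 0.0586
```

{"name": "step_arm", "arguments": {"steps": [[[-0.3,0,0],0],[[-0.6,0,0],0],[[-0.8,0,0],0],[[-0.8,0,0],0],[[-0.8,0,0],0],[[-0.8,0,0],0],[[-0.8,0,0],0],[[-0.8,0,0],0],[[-0.8,0,0],0],[[-0.8,0,0],0],[[-0.8,0,0],0],[[0,0,0],0],[[0,0,0],0],[[0,0,0],0]]}}

```text
time_s: 33.23
tcp_pos: [0.4823, 0.0916, 0.2073]
eef_rot: [-176.7, 89.9, -173.4]
contact_force: [-0.8, 0.0, -1.7]
gripper_width: 0.0582
```

{"name": "step_arm", "arguments": {"steps": [[[0,-0.6,0.12],0],[[0,-0.9,0.12],0],[[0,-0.9,0.12],0],[[0,-0.9,0.12],0],[[0,-0.9,0.12],0],[[0,-0.9,0.12],0],[[0,-0.9,0.12],0],[[0,-0.9,0.12],0],[[0,-0.9,0.12],0],[[0,-0.9,0.12],0],[[0,-0.9,0.12],0],[[0,-0.9,0.12],0],[[0,-0.9,0.12],0],[[0,-0.6,0.12],0],[[0,-0.35,0],0],[[0,0,0],0],[[0,0,0],0],[[0,0,0],0]]}}

```text
time_s: 34.73
tcp_pos: [0.5308, -0.1522, 0.2079]
eef_rot: [146.2, 90.0, 149.5]
contact_force: [0.1, -0.4, -2.1]
gripper_width: 0.0584
```

Run:
```python
from h import *
s=get_state();print(s["tcp_pos"],s["time_s"],s["contact_force"],s["gripper_width"])
im=capture("wrist");M=cm("wrist");cv2.imwrite("pics/w16.png",im)
```

```text
[ 0.530752   -0.15224119  0.2079337 ] 34.7333 [ 0.08448664 -0.44984936 -2.08064711] 0.05840089641295942
```

View pics/w16.png

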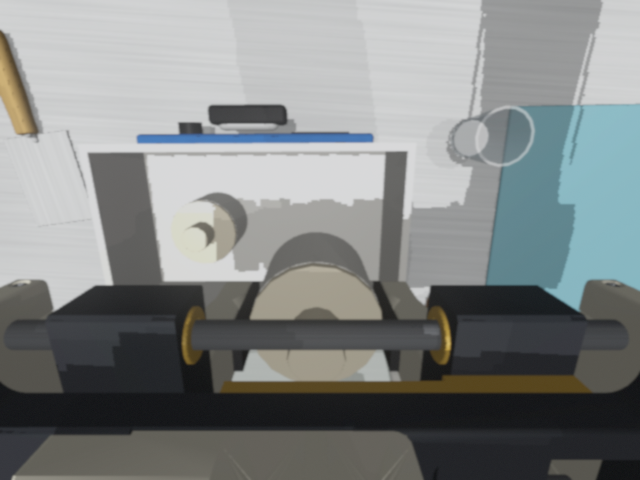

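{"name": "step_arm", "arguments": {"steps": [[[0.4,0,0],0],[[0.7,0,0],0],[[0.8,0,0],0],[[0.8,0,0],0],[[0.8,0,0],0],[[0.8,0,0],0],[[0.8,0,0],0],[[0.7,0,0],0],[[0.6,0,0],0],[[0.5,0,0],0],[[0.4,0,0],0],[[0.3,0,0],0],[[0.1,0,0],0],[[0.1,0,0],0],[[0,0,0],0],[[0,0,0],0]]}}

```text
time_s: 36.12
tcp_pos: [0.5313, -0.1528, 0.0526]
eef_rot: [-5.0, 90.0, -1.7]
contact_force: [0.0, -0.2, -2.8]
gripper_width: 0.0584
```

{"name": "step_arm", "arguments": {"steps": [[[0.06,0,0],0],[[0.06,0,0],0],[[0.05,0,0],0],[[0,0,0],0],[[0,0,0],0]]}}

```text
time_s: 36.53
tcp_pos: [0.531, -0.1528, 0.0488]
eef_rot: [33.4, 90.0, 36.7]
contact_force: [-0.4, 0.2, -1.6]
gripper_width: 0.058
```

{"name": "step_arm", "arguments": {"steps": [[[0.03,0,0],0],[[0.02,0,0],0],[[0,0,0],0],[[0,0,0],0]]}}

```text
time_s: 36.87
tcp_pos: [0.5311, -0.1528, 0.0484]
eef_rot: [-21.8, 90.0, -18.5]
contact_force: [-1.9, -0.4, 4.5]
gripper_width: 0.0578
```

The pot is on the floor, so I'll release it and rise.

{"name": "step_arm", "arguments": {"steps": [[[0,0,0],0],[[0,0,0],0],[[0,0,0],0],[[0,0,0],0],[[0,0,0],0]], "fingers": 0.17}}

```text
time_s: 37.28
tcp_pos: [0.531, -0.1528, 0.0477]
eef_rot: [-29.0, 90.0, -25.6]
contact_force: [1.1, -0.6, -0.6]
gripper_width: 0.0725
```

{"name": "step_arm", "arguments": {"steps": [[[-0.2,0,0],0],[[-0.4,0,0],0],[[-0.6,0,0],0],[[-0.8,0,0],0],[[-0.8,0,0],0],[[-0.9,0,0],0],[[-0.9,0,0],0],[[-0.9,0,0],0],[[-0.9,0,0],0],[[-0.9,0,0],0],[[-0.9,0,0],0],[[-0.9,0,0],0],[[-0.9,0,0],0],[[-0.9,0,0],0],[[-0.8,0,0],0],[[0,0,0],0],[[0,0,0],0]]}}

```text
time_s: 38.7
tcp_pos: [0.5312, -0.1528, 0.2834]
eef_rot: [0.5, 89.8, 3.9]
contact_force: [-0.4, -0.6, 0.3]
gripper_width: 0.0727
```

Run:
```python
from h import *
s=get_state();print(s["tcp_pos"],s["time_s"],s["joints"].round(1),s["gripper_width"])
im=capture("wrist");cv2.imwrite("pics/w17.png",im)
im=capture("scene");crop(im,180,130,200,200,3.5,"pics/a17.png")
im=capture("side");crop(im,260,90,160,200,3.5,"pics/s17.png")
```

```text
[ 0.53123417 -0.15278341  0.28338534] 38.7 [  4.3   7.6 -11.6   0.  -70.6 -90.9] 0.07267638757868923
```

View pics/w17.png

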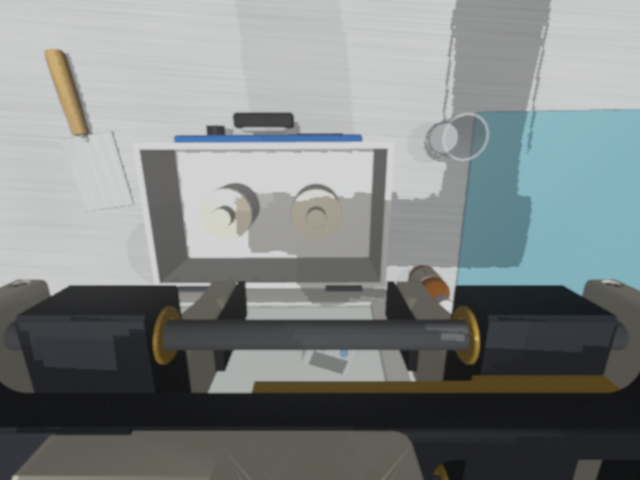

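View pics/a17.png

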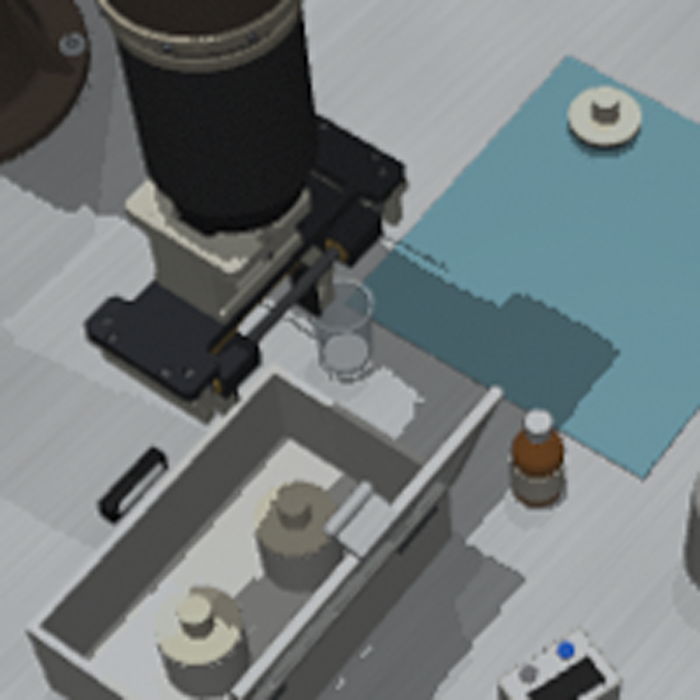

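View pics/s17.png

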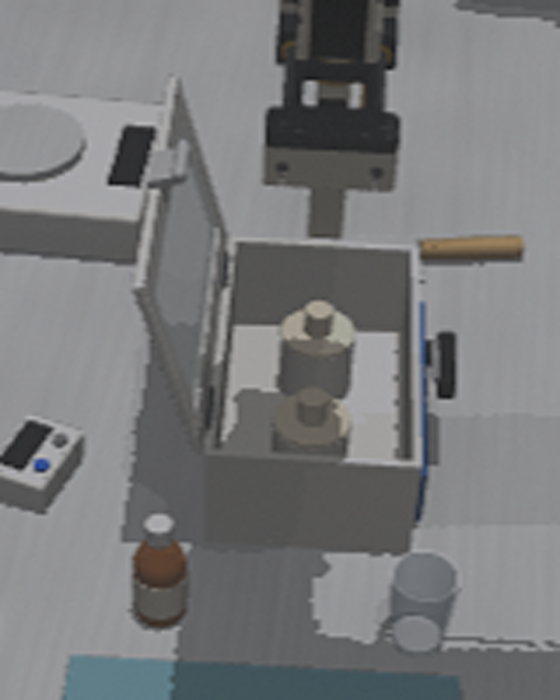

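{"name": "step_arm", "arguments": {"steps": [[[-0.7,0,0],0],[[-0.6,-0.3,0.3],0],[[0,-0.4,0.8],0],[[0,-0.4,0.9],0],[[0,-0.4,0.9],0],[[0,-0.4,0.9],0],[[0,-0.3,0.9],0],[[0,-0.28,0.9],0],[[0,0,0.9],0],[[0,0,0.9],0],[[0,0,0.6],0],[[0,0,0],0],[[0,0,0],0],[[0,0,0],0]], "fingers": 1, "grip_force": 20}}

```text
time_s: 40.02
tcp_pos: [0.693, -0.193, 0.307]
eef_rot: [172.5, 89.9, 175.9]
contact_force: [0.8, -0.5, 0.3]
gripper_width: 0.0002
```

Run:
```python
from h import *
s=get_state();print(s["tcp_pos"],s["time_s"],s["joints"].round(1),s["contact_force"])
im=capture("wrist");cv2.imwrite("pics/w18.png",im)
im=capture("side");crop(im,200,40,220,200,3.5,"pics/s18.png")
M=cm("scene");D=cm("side")
```

```text
[ 0.69298187 -0.19298992  0.30701384] 40.0167 [ -0.1  23.3  12.7  -0.  -79.5 -86.6] [ 0.80303659 -0.54721498  0.29285343]
```

View pics/w18.png

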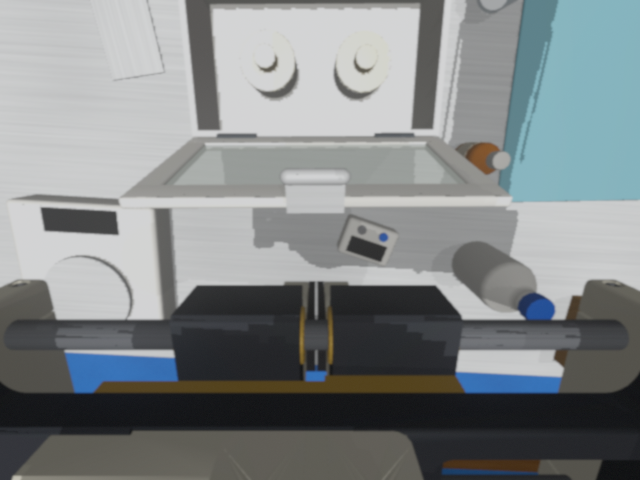

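View pics/s18.png

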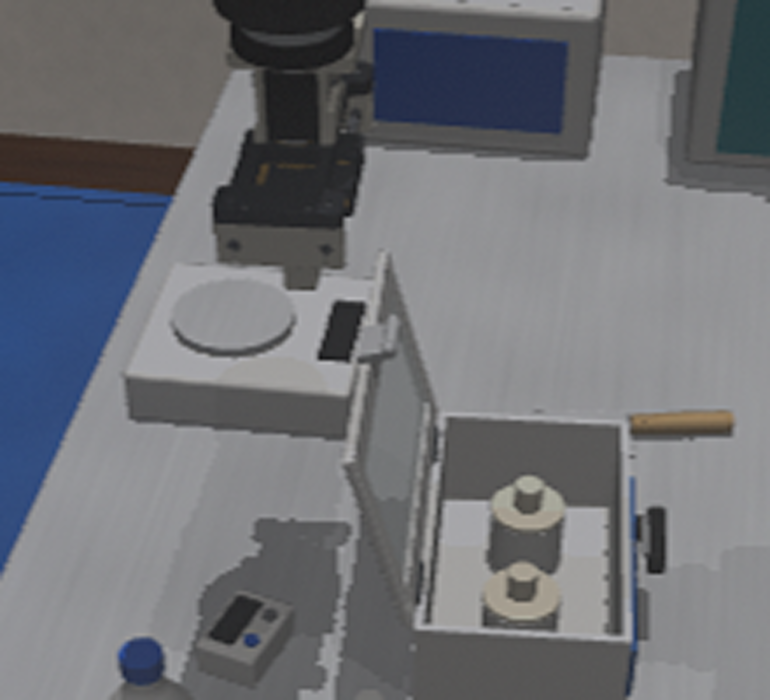

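Run:
```python
from h import *
M=cm("wrist");print(onz(M,(315,205),.238),onz(M,(130,203),.238),onz(M,(508,203),.238))
```

```text
[ 0.65294404 -0.19558155  0.238     ] [ 0.65854669 -0.31270575  0.238     ] [ 0.64448452 -0.07347643  0.238     ]
```

{"name": "step_arm", "arguments": {"steps": [[[0.4,0,0],0],[[0.6,0,0],0],[[0.7,0,0],0],[[0.7,0,0],0],[[0.7,0,0],0],[[0.7,0,0],0],[[0.6,0,0],0],[[0.3,0,0],0],[[0,0,0],0],[[0,0,0],0]]}}

```text
time_s: 40.95
tcp_pos: [0.6935, -0.1931, 0.2136]
eef_rot: [-150.1, 90.0, -146.8]
contact_force: [-0.0, 0.0, 1.1]
gripper_width: 0.0008
```

{"name": "step_arm", "arguments": {"steps": [[[0,0,-0.3],0],[[0,0,-0.3],0],[[0,0,-0.3],0],[[0,0,-0.3],0],[[0,0,-0.2],0],[[0,0,-0.2],0],[[0,0,-0.2],0],[[0,0,-0.2],0],[[0,0,-0.2],0],[[0,0,-0.2],0]]}}

```text
time_s: 41.78
tcp_pos: [0.6453, -0.1958, 0.2137]
eef_rot: [27.7, 90.0, 31.0]
contact_force: [1.9, -0.3, 0.8]
gripper_width: 0.0005
```

{"name": "step_arm", "arguments": {"steps": [[[0,0,-0.2],0],[[0,0,-0.2],0],[[0,0,-0.2],0],[[0,0,-0.2],0],[[0,0,-0.2],0],[[0,0,-0.2],0],[[0,0,-0.2],0],[[0,0,-0.2],0],[[0,0,-0.2],0],[[0,0,-0.2],0]]}}

```text
time_s: 42.62
tcp_pos: [0.6051, -0.1981, 0.2134]
eef_rot: [159.8, 90.0, 163.2]
contact_force: [2.1, 0.4, -0.9]
gripper_width: 0.0003
```

Run:
```python
from h import *
s=get_state();print(s["tcp_pos"],s["time_s"],s["joints"].round(1),s["contact_force"])
im=capture("side");crop(im,200,40,220,200,3.5,"pics/s19.png")
```

```text
[ 0.60512449 -0.19812784  0.21339327] 42.6167 [ -0.6  18.2  -7.   -0.  -64.8 -86.1] [ 2.07609638  0.3632249  -0.85012036]
```

View pics/s19.png

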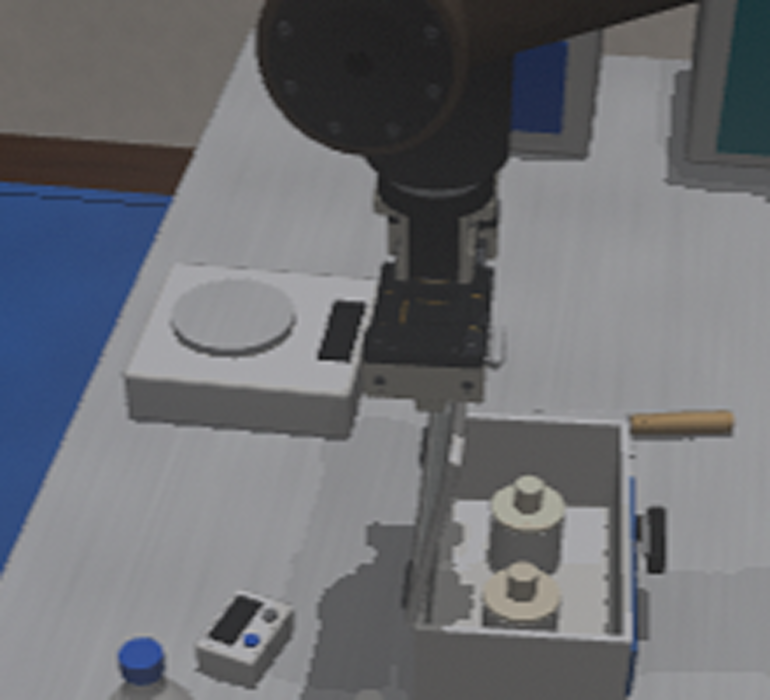

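{"name": "step_arm", "arguments": {"steps": [[[0,0,-0.2],0],[[0,0,-0.2],0],[[0,0,-0.2],0],[[0,0,-0.2],0],[[0,0,-0.2],0],[[0,0,-0.2],0],[[0,0,-0.2],0],[[0,0,-0.2],0],[[0,0,-0.2],0],[[0,0,-0.2],0],[[0,0,-0.2],0],[[0,0,-0.2],0],[[0,0,-0.2],0],[[0,0,-0.2],0],[[0,0,-0.2],0]]}}

```text
time_s: 43.92
tcp_pos: [0.5453, -0.2017, 0.2137]
eef_rot: [175.5, 90.0, 178.9]
contact_force: [0.9, 0.0, 0.7]
gripper_width: 0.0004
```

Run:
```python
from h import *
s=get_state();print(s["tcp_pos"],s["time_s"],s["joints"].round(1),s["contact_force"])
im=capture("side");crop(im,200,40,220,200,3.5,"pics/s20.png")
```

```text
[ 0.54529486 -0.20166211  0.21373964] 43.9167 [ -1.   13.1 -14.1  -0.  -62.8 -85.6] [0.92542181 0.03651592 0.71891712]
```

View pics/s20.png

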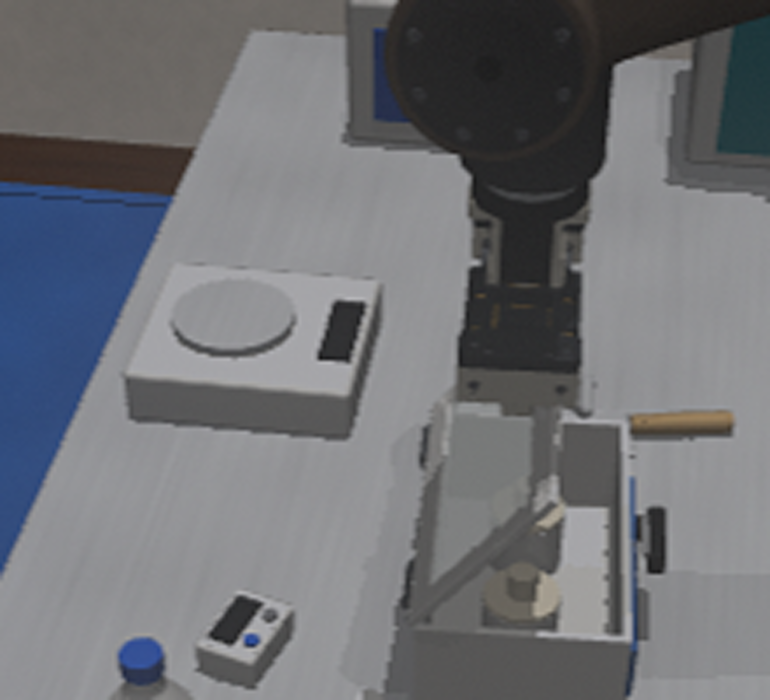

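{"name": "step_arm", "arguments": {"steps": [[[0,0,0],0],[[0,0,0],0],[[0,0,0],0],[[0,0,0],0],[[0,0,0],0],[[0,0,0],0],[[0,0,0],0],[[0,0,0],0],[[0,0,0],0],[[0,0,0],0],[[0,0,0],0],[[0,0,0],0],[[0,0,0],0],[[0,0,0],0],[[0,0,0],0],[[0,0,0],0],[[0,0,0],0],[[0,0,0],0],[[0,0,0],0],[[0,0,0],0]]}}

```text
time_s: 45.63
tcp_pos: [0.5458, -0.2016, 0.2138]
eef_rot: [159.2, 90.0, 162.5]
contact_force: [0.2, 0.4, -0.1]
gripper_width: 0.0002
```

{"name": "step_arm", "arguments": {"steps": [[[0,0,0],0],[[0,0,0],0],[[0,0,0],0],[[0,0,0],0],[[0,0,0],0],[[0,0,0],0],[[0,0,0],0],[[0,0,0],0],[[0,0,0],0],[[0,0,0],0],[[0,0,0],0],[[0,0,0],0],[[0,0,0],0],[[0,0,0],0],[[0,0,0],0],[[0,0,0],0],[[0,0,0],0],[[0,0,0],0],[[0,0,0],0],[[0,0,0],0]]}}

```text
time_s: 47.3
tcp_pos: [0.5458, -0.2016, 0.2138]
eef_rot: [-4.4, 90.0, -1.1]
contact_force: [-0.7, 0.1, 0.6]
gripper_width: 0.0007
```

{"name": "step_arm", "arguments": {"steps": [[[0,0,-0.3],0],[[0,0,-0.4],0],[[0,0,-0.4],0],[[0,0,-0.4],0],[[0,0,-0.4],0],[[0,0,-0.4],0],[[0,0,-0.4],0],[[0,0,-0.4],0],[[0,-0.04,-0.29],0],[[0,0,0],0],[[0,0,0],0],[[0,0,0],0],[[0,0,0],0],[[0,0,0],0],[[0,0,0],0],[[0,0,0],0],[[0,0,0],0],[[0,0,0],0],[[0,0,0],0],[[0,0,0],0]]}}

```text
time_s: 48.97
tcp_pos: [0.4782, -0.2064, 0.2138]
eef_rot: [-11.8, 90.0, -8.4]
contact_force: [0.2, 0.5, 0.4]
gripper_width: 0.0005
```

Run:
```python
from h import *
s=get_state();print(s["tcp_pos"],s["time_s"],s["joints"].round(1),s["contact_force"])
im=capture("side");crop(im,270,80,140,140,5,"pics/s21.png")
im=capture("wrist");M=cm("wrist")
for p in proj(M,[[.4776,-.2065,.0985]]): cv2.circle(im,tuple(int(v) for v in p),3,(0,0,255),-1)
cv2.imwrite("pics/w21.png",im)
```

```text
[ 0.4782331  -0.20636692  0.2137794 ] 48.9667 [ -1.7   7.4 -21.3   0.  -61.3 -84.9] [0.21511728 0.49954714 0.40821127]
```

View pics/s21.png

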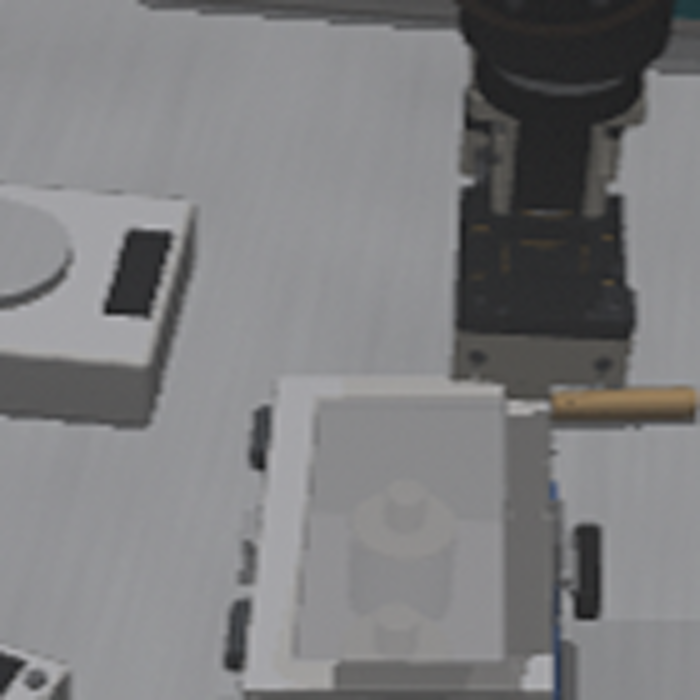

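View pics/w21.png

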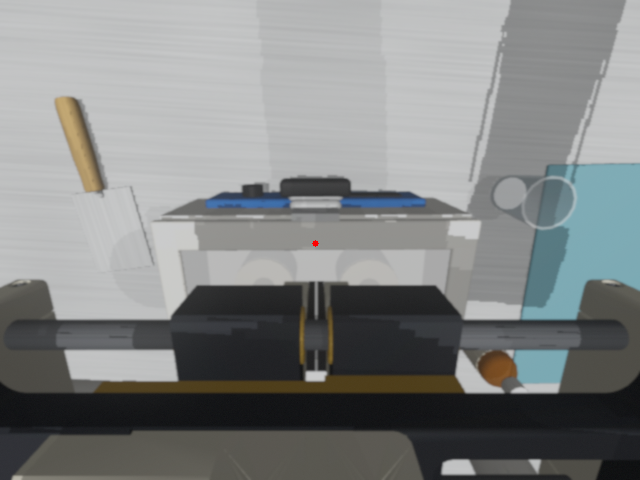

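{"name": "step_arm", "arguments": {"steps": [[[0.4,0,0],0],[[0.6,0,0],0],[[0.7,0,0],0],[[0.7,0,0],0],[[0.7,0,0],0],[[0.6,0,0],0],[[0.3,0,0],0],[[0.15,0,0],0],[[0,0,0],0],[[0,0,0],0],[[0,0,0],0]]}}

```text
time_s: 49.98
tcp_pos: [0.4787, -0.2064, 0.1314]
eef_rot: [-12.7, 89.9, -9.3]
contact_force: [0.0, -0.0, 0.5]
gripper_width: 0.0005
```

{"name": "step_arm", "arguments": {"steps": [[[0.05,0,0],0],[[0.05,0,0],0],[[0.05,0,0],0],[[0.05,0,0],0],[[0,0,0],0],[[0,0,0],0]]}}

```text
time_s: 50.48
tcp_pos: [0.4783, -0.2064, 0.127]
eef_rot: [-26.6, 90.0, -23.3]
contact_force: [-0.1, 0.9, 2.9]
gripper_width: 0.0004
```

{"name": "step_arm", "arguments": {"steps": [[[0.05,0,0],0],[[0.05,0,0],0],[[0,0,0],0],[[0,0,0],0]]}}

```text
time_s: 50.82
tcp_pos: [0.4783, -0.2064, 0.1258]
eef_rot: [-44.2, 90.0, -40.8]
contact_force: [-4.0, 2.0, 11.2]
gripper_width: 0.0001
```

{"name": "step_arm", "arguments": {"steps": [[[0.05,0,0],0],[[0.05,0,0],0],[[0,0,0],0],[[0,0,0],0]]}}

```text
time_s: 51.15
tcp_pos: [0.478, -0.2064, 0.1232]
eef_rot: [-144.4, 90.0, -141.1]
contact_force: [-2.5, 0.8, 8.0]
gripper_width: 0.0003
```

{"name": "step_arm", "arguments": {"steps": [[[0.05,0,0],0],[[0.05,0,0],0],[[0,0,0],0],[[0,0,0],0]]}}

```text
time_s: 51.48
tcp_pos: [0.4779, -0.2064, 0.1206]
eef_rot: [173.2, 90.0, 176.5]
contact_force: [-0.5, -0.1, 2.1]
gripper_width: 0.0
```

{"name": "step_arm", "arguments": {"steps": [[[0.05,0,0],0],[[0.05,0,0],0],[[0,0,0],0],[[0,0,0],0]]}}

```text
time_s: 51.82
tcp_pos: [0.4783, -0.2063, 0.1185]
eef_rot: [109.2, 90.0, 112.5]
contact_force: [0.6, -0.0, -0.3]
gripper_width: 0.0006
```

{"name": "step_arm", "arguments": {"steps": [[[0.05,0,0],0],[[0.05,0,0],0],[[0,0,0],0],[[0,0,0],0]]}}

```text
time_s: 52.15
tcp_pos: [0.4785, -0.2064, 0.1176]
eef_rot: [-22.7, 90.0, -19.4]
contact_force: [-2.3, 1.7, 9.5]
gripper_width: 0.0002
```

{"name": "step_arm", "arguments": {"steps": [[[0.04,0,0],0],[[0.02,0,0],0],[[0,0,0],0],[[0,0,0],0]]}}

```text
time_s: 52.48
tcp_pos: [0.4785, -0.2064, 0.1175]
eef_rot: [-29.9, 89.9, -26.5]
contact_force: [-6.7, 4.5, 19.5]
gripper_width: 0.0003
```

{"name": "step_arm", "arguments": {"steps": [[[-0.2,0,0],0],[[-0.4,0,0],0],[[-0.7,0,0],0],[[-0.8,0,0],0],[[-0.8,0,0],0],[[-0.8,0,0],0],[[-0.8,0,0],0],[[-0.8,0,0],0],[[-0.8,0,0],0],[[-0.8,0.8,0],0],[[-0.8,0.9,0],0],[[0,0.9,0],0],[[0,0.9,0],0],[[0,0.9,0],0],[[0,0.9,0],0],[[0,0.9,0],0],[[0,0.9,0],0],[[0,0,0],0],[[0,0,0],0],[[0,0,0],0]]}}

```text
time_s: 54.15
tcp_pos: [0.47, -0.0646, 0.2697]
eef_rot: [-16.5, 90.0, -13.1]
contact_force: [1.0, -1.2, -0.2]
gripper_width: 0.0006
```

Run:
```python
from h import *
s=get_state();print(s["tcp_pos"],s["time_s"],s["contact_force"])
im=capture("side");crop(im,270,100,140,150,4,"pics/s22.png");cv2.imwrite("pics/s22f.png",im)
im=capture("scene");crop(im,180,220,160,142,4.2,"pics/a22.png");cv2.imwrite("pics/a22f.png",im)
im=capture("wrist");cv2.imwrite("pics/w22.png",im)
```

```text
[ 0.46997484 -0.0646387   0.26971768] 54.15 [ 1.04684679 -1.17457171 -0.18361458]
```

View pics/s22.png

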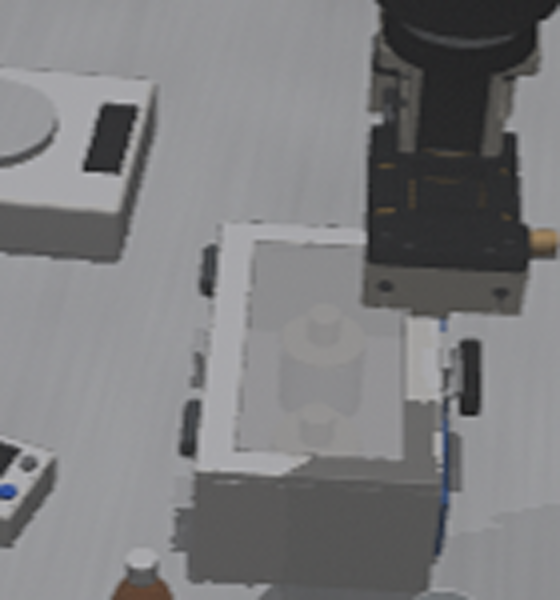

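View pics/a22.png

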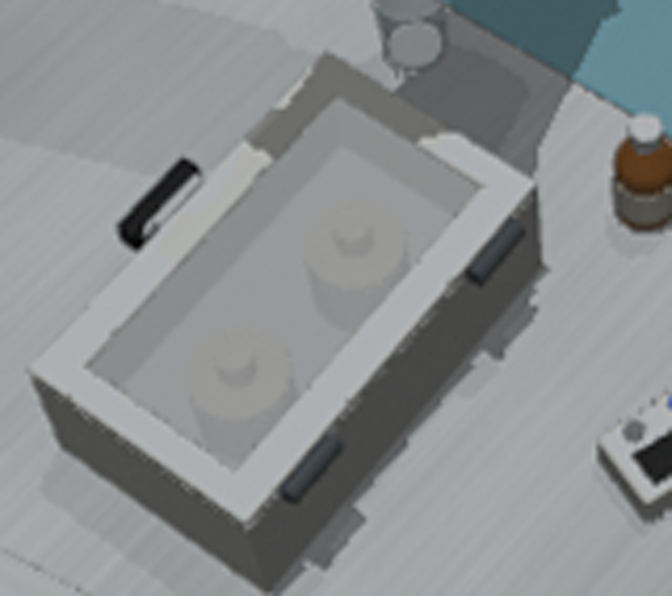

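View pics/s22f.png

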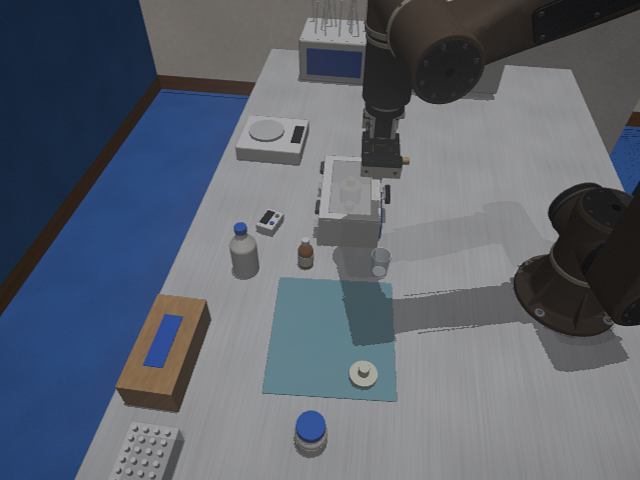

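The cover is flush and held, both capped pots stand inside, and the bystanders are where they were. I'll hand the job in.

Run:
```python
from plant import *
print(close_job())
```

```text
the job is handed in; nothing more can be done
None
```

I capped both open pots and stood them upright inside the incubator, then swung the cover over and pressed it shut. The job is handed in at about 54 s of the 210 s allowed. There were two pots and three lids, so one spare lid stays on the mat.

- **Lids:** each one stopped firmly at the expected height (force rising to 25–31 N), and the flanges looked level in the pictures taken afterwards. I felt no separate push past the sealing bead, so that judgement rests on the stop height and the pictures.
- **Cover:** the catch gave way at about 11 N. The cover then stopped solid at the fully shut height, with the fingertips at 98.5 mm, and took 19.5 N without moving further.
- **Last checks:** after backing off, the scene picture shows the cover flush with both capped pots upright under the window. The other things on the bench look unmoved and the robot was touching nothing.
- **Disagreement:** the fixed cameras differed from each other and from the wrist camera by a few mm (up to about 8 mm on the incubator). I used the wrist views for the final alignments, including shifting lid B about 4 mm before lowering it onto its pot.

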